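# Shut the cacti in the cold frame for the night

### The arm

A 6-joint arm with a two-finger parallel gripper is mounted at the origin on the work surface. World frame = base frame: x ahead of the robot, y to its left, z up, the work surface at z = 0. Lengths are in m, angles in degrees, forces in N, time in s.
With the tool pointing down it reaches from about 0.4 to 0.825 m from the base axis. Payload 7 kg.
Tool frame: the origin (TCP) lies between the finger pads; the fingertips stand 22 mm ahead of it and the grasp point (between the pads) lies 3 mm ahead of it; z points along the fingers, y is the line along which they close (so a half turn about z gives the same grasp; the last joint's range is limited). The gripper opens to 88 mm and grips with 3 to 60 N. Pads are 19 mm wide; open, the fingers measure 130 mm over their backs; the gripper's body (78 mm by 193 mm) begins 47 mm behind the grasp point.
Start: joints at [16.507, 20.546, 0.682, 0, -70.136, -16.507], TCP at [0.675, -0, 0.249] pointing down, gripper open.
Joint ranges: [-176.03, 176.03], [-82.01, 121.73], [-58.28, 71.71], [-173.87, 95.51], [-174.79, -0.11], [-173.66, 173.66]. Speed limits (degrees/s): [136.94, 136.94, 172.46, 180, 180, 180].

### API

Orientations are given as [roll, pitch, yaw] about the fixed x, y, z axes, in that order (R = Rz(yaw) Ry(pitch) Rx(roll)).
In Python, from plant import r, vision gives the robot as it stands.
- The arm moves only by the shell command python3 -m pendant 'ROWS' [FORCE]. ROWS is JSON, a list that holds one entry, the list of rows, each a list of 7 numbers: the shift along the tool's x, y, z scaled (see below), then the turn, a rotation vector about the tool's x, y, z scaled (see below), then the opening, from -1 (shut) to 1 (fully open). In form: [[[x, y, z, wx, wy, wz, fingers], ...]]. A call has exactly 8 rows; each row shifts and turns the commanded pose from where the row before left it, along the tool's axes as they then stand; what a row does not reach is not made up. The controller multiplies each number of a shift by 20 mm and each number of a turn by 4 degrees. A row lasts 1/10 s, in which the tool goes at most 50 mm and 8.59 degrees, less where a joint would pass 70% of its speed; a pose out of reach is approached as far as the arm can. A call with a number of a shift or a turn outside -1 to 1 is refused whole. A call with a gripper value outside its range is refused whole. The fingers move at their own pace and stop on an object; FORCE is the grip in N (left out, the last holds). Time passes only in rows, so rows that do not move let the fingers close, or fill a call up. It gives the time, the measured TCP pose, the force, the opening and the grip force at its end, in the units of the state.
- r.get_state(): the state, without advancing time (a new reading comes with each control period).
- vision.capture(name): name is "scene" or "side" or "wrist"; returns a dict with "frame" (420x560x3 uint8, blue, green, red), "depth" (420x560 float32, m along the optical axis (not along the pixel's ray), 0 where there is no reading), "camera_matrix" (3x3 intrinsics, pixels), "extrinsics" (4x4, takes a point from world to camera coordinates); the wrist camera has in their place "hand_eye" (4x4, takes a point from camera to tool coordinates, whose origin is the TCP and whose axes are the flange's). Camera axes: x right, y up, looking along -z (the intrinsics and any distortion apply to the point x, -y, -z); pixel columns grow to the right and rows downward; lengths in m; the calibration is good to about 2 mm. A picture is of the moment at which its call begins: read the wrist's pose just before it.
- r.close_job(): hands the job in; it is judged then, once.
The state is a dict: "time_s": time; "joints": joint angles; "qd": joint speeds; "joint_torque": joint torques, N m; "tcp_pos": TCP position; "eef_rot": TCP orientation; "contact_force": force on the tool from outside, world axes, zero at the start; "moment": the same for the moment, N m; "gripper_width": finger opening in m; "gripper_force": force on a finger pad.
Only numpy, scipy, OpenCV 4.12 (cv2) and the standard library are available. Lean on these libraries where they do the work, as an engineer would, in place of code of your own. Each camera call takes 0.05 s, during which the arm holds its last target. There are 200 camera calls.

### The job

Put the potted cacti away in the cold frame for the night: flip the red brake lever to released, crank the lid fully open, and stand every potted cactus upright on the floor of the box, setting each down gently rather than dropping it. Then crank the lid fully shut over them and flip the brake lever back on; the brake must never be on while the lid is away from shut. Leave everything else on the bench where it is.

Things in the scene. Friction and masses are not known exactly. Their poses are not given: they have to be found in the camera images.
- cold_frame: cedar box fixed on the bench, 170 (x) x 300 (y) x 80 high, walls 10 thick; origin at the centre of its underside. x points away from the robot at yaw 0 (the lid slides to +x on rails reaching x = 245), y to the left. Fixed to it: green gear housing 100 x 100 x 70 high under the crank, centre at y = -205; brake lever's grey block 70 x 50 x 25 high at x = -20, y = 200
- frame_floor (a point): centre of the upper face of the box's floor (6 mm above the bench), axes as the cold frame
- lid (a joint): travel of the clear glazed lid in m: 0 shut, 0.156 fully open (slid away to +x, off the box). It lies on the wall tops, upper face 96 mm above the bench, 170 x 304 mm; only the crank moves it, 78 mm a turn
- lid_front (a point): middle of the top of the lid's front (-x) edge
- crank (a joint): turn of the hand crank in rad, about the vertical: 0 with the lid shut, 12.57 (two full turns counter-clockwise seen from above) with the lid fully open; stops at both ends; stays where it is left (about 2 N at the grip)
- crank_axis (a point): point on the crank's vertical axis at grip height (125 mm above the bench), fixed to the frame, axes as the cold frame
- crank_grip (a point): centre of the crank's black flat upright grip, 56 mm from the axis and 125 mm above the bench; rigid on the crank arm, so it turns with it. Its x axis points along the arm to the crank axis; the grip is 30 mm along x, 14 mm thick along y, and spans 102 to 148 mm above the bench; top of the steel arm (18 wide) at 99 mm
- brake (a joint): red toggle lever of the lid brake, rad: 0 = brake on, leaning to the frame's -x (towards the robot), 1.0 = released, leaning to +x; stays where it is left. It swings in the frame's xz plane about a level hinge (along the frame's y)
- brake_tip (a point): centre of the red 26 mm ball on the end of the brake lever, 80 mm from its hinge; the hinge is 22 mm above the bench at x = -20, y = 200 mm of the cold frame; rod 10 mm thick
- cactus0: small potted cactus, terracotta pot 48 diameter x 42 high (straight sided), with a green dome up to 65 mm above the base; about 150 g; origin at the centre of its underside, z up its axis. May be absent
- cactus1: small potted cactus, terracotta pot 48 diameter x 42 high (straight sided), with a green dome up to 65 mm above the base; about 150 g; origin at the centre of its underside, z up its axis. May be absent
- cactus2: small potted cactus, terracotta pot 48 diameter x 42 high (straight sided), with a green dome up to 65 mm above the base; about 150 g; origin at the centre of its underside, z up its axis. May be absent
- cactus3: small potted cactus, terracotta pot 48 diameter x 42 high (straight sided), with a green dome up to 65 mm above the base; about 150 g; origin at the centre of its underside, z up its axis. May be absent
- sprayer: white trigger sprayer with blue head and red lever, 76 diameter, 210 high, origin at centre of underside; not part of the job
- rake: stainless hand rake with wooden handle lying on the bench, 260 long along its x, head at +x 85 wide; origin at mid length on its underside; not part of the job
- tamper: wooden tamper standing on its 68 mm disc, 77 high; origin at centre of underside; not part of the job
- cloche: small glass cloche, 90 diameter, 117 high; origin at centre of underside; not part of the job
- seed_tin: yellow seed tin, 64 diameter, 90 high; origin at centre of underside; not part of the job
Mind the look-alikes: they are no part of the job. What is shaped like the cactus0 but blue or turquoise is not meant.

How it is judged:
By the outcome, as a careful person would: the job done as asked, in the order asked, and still so for the second after the job is handed in, with the robot touching nothing.
Of cactus0, cactus1, cactus2, cactus3 only 2 to 3 are there at a start; the rules pass over those that are not, and their reading is None.
At some moment in a run one of cactus0, cactus1, cactus2, cactus3 may be knocked a few centimetres aside while the robot is not near it.
It also fails if it takes over 210 s, if anything falls off the work surface, if the arm or the gripper's body presses on something with over 40 N, if the wrist force passes 120 N, or if a joint passes its speed limit or range.

## Working session

There is one attempt and no reset: what is moved stays moved. The work goes in short steps, Python scripts to look and compute and a shell command to move; the robot and the scene stay as the last step left them, time stands still between calls to the robot, and variables do not carry over. Pictures are saved under pics/ and viewed, at most 14 in all, crops included, and the job is handed in when it is done.

```bash
ls; mkdir -p pics; cat > h.py <<'E'
import numpy as np, cv2
from plant import r, vision
from scipy.spatial.transform import Rotation as R
def cap(n):
    s=r.get_state(); c=vision.capture(n); c['s']=s
    if 'extrinsics' in c: c['c2w']=np.linalg.inv(c['extrinsics'])
    else:
        T=np.eye(4); T[:3,:3]=R.from_euler('xyz',s['eef_rot'],degrees=True).as_matrix(); T[:3,3]=s['tcp_pos']
        c['c2w']=T@np.array(c['hand_eye'])
    return c
def pts(c):
    K=np.array(c['camera_matrix']); d=c['depth']; v,u=np.indices(d.shape)
    P=np.stack([(u-K[0,2])/K[0,0]*d,-(v-K[1,2])/K[1,1]*d,-d],-1)
    return P@c['c2w'][:3,:3].T+c['c2w'][:3,3]
def ray(c,u,v,z):
    K=np.array(c['camera_matrix']); p=np.array([(u-K[0,2])/K[0,0],-(v-K[1,2])/K[1,1],-1])
    d=c['c2w'][:3,:3]@p; o=c['c2w'][:3,3]; return o+d*(z-o[2])/d[2]
E
python3 - <<'E'
from h import *
print(r.get_state())
for n in ['scene','side','wrist']:
    c=cap(n); cv2.imwrite(f'pics/{n}0.png',c['frame']); np.savez(f'{n}0.npz',P=pts(c),f=c['frame'])
    print(n,c['c2w'].round(3).tolist(),np.array(c['camera_matrix']).round(1).tolist(),(c['depth']>0).mean())
E
```

```text
pics
{'time_s': 0.0, 'joints': array([ 1.65071447e+01,  2.05929627e+01,  6.34505265e-01, -2.13274697e-02,
       -7.01360367e+01, -1.65055903e+01]), 'qd': array([ 0.12091066,  0.01856244,  0.09495559,  0.14882717, -0.02415154,
       -0.00637068]), 'joint_torque': array([-8.00930356e-04, -5.82726967e+01,  2.93058443e+01,  6.99745238e+00,
        6.93249181e-03, -2.06530804e-04]), 'tcp_pos': array([ 6.74549235e-01, -1.28889272e-05,  2.47607177e-01]), 'eef_rot': array([ 1.79903703e+02, -7.62649162e-03, -9.00057026e+01]), 'contact_force': array([ 0.63724489, -0.23244664,  0.27310832]), 'moment': array([ 0.00290417, -0.02311014, -0.00031259]), 'gripper_force': 0.0, 'gripper_width': 0.08760125415586979}
scene [[0.828, -0.3, 0.474, 1.225], [0.561, 0.455, -0.692, -0.985], [-0.008, 0.839, 0.545, 0.891], [0.0, 0.0, 0.0, 1.0]] [[421.4, 0.0, 268.1], [0.0, 421.4, 217.1], [0.0, 0.0, 1.0]] 0.9962159863945578
side [[0.979, 0.159, -0.13, 0.359], [-0.206, 0.75, -0.628, -0.763], [-0.003, 0.642, 0.767, 1.061], [0.0, 0.0, 0.0, 1.0]] [[429.6, 0.0, 280.2], [0.0, 429.6, 204.6], [0.0, 0.0, 1.0]] 0.9959736394557823
wrist [[-1.0, -0.0, 0.0, 0.675], [0.0, -0.969, -0.245, -0.066], [0.001, -0.245, 0.969, 0.384], [0.0, 0.0, 0.0, 1.0]] [[317.5, 0.0, 280.0], [0.0, 317.5, 200.4], [0.0, 0.0, 1.0]] 0.939141156462585
```

View pics/scene0.png

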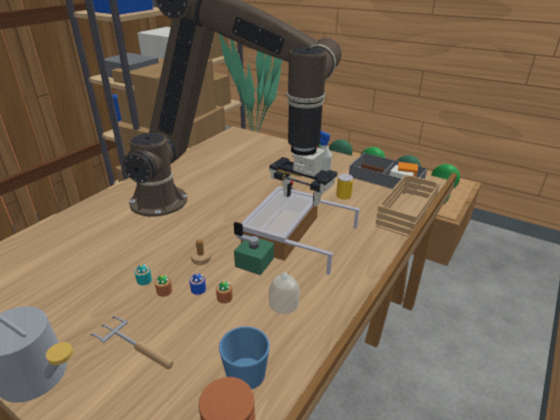

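View pics/side0.png

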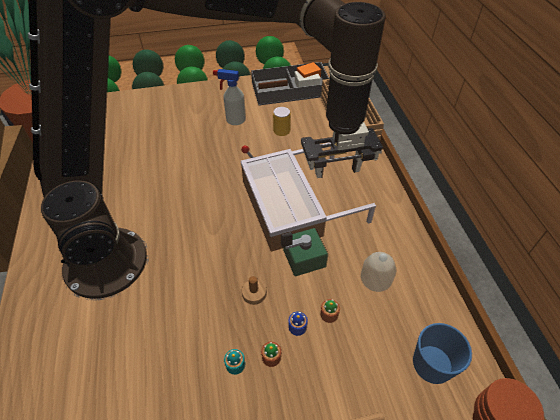

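Scene view: the terracotta cacti are at (163,285) and (224,291) (side view (271,352) and (330,309)). The blue pot at (198,283) and the turquoise pot at (143,274) are the look-alikes. The box is at about (280,215), the green housing and crank at (254,250), the brake ball in the side view at (245,149). Next I'll measure.

```bash
python3 - <<'E'
from h import *
top={}
for n in ['scene','side','wrist']:
    D=np.load(f'{n}0.npz'); P=D['P']; f=D['f']; hsv=cv2.cvtColor(f,cv2.COLOR_BGR2HSV)
    H,S,V=cv2.split(hsv); x,y,z=P[...,0],P[...,1],P[...,2]
    ok=(x>.3)&(x<1.0)&(abs(y)<.6)&(z>0.004)&(z<.2)
    M={'red':ok&((H<6)|(H>174))&(S>150)&(z>.03),'terra':ok&(H>3)&(H<14)&(S>110)&(z>0.01)&(z<.07),'green':ok&(H>40)&(H<85)&(S>90)&(z>.004),
       'blueturq':ok&(H>=85)&(H<130)&(S>110)}
    print('==',n)
    for k,m in M.items():
        nc,L,st,ce=cv2.connectedComponentsWithStats(m.astype(np.uint8))
        for i in range(1,nc):
            if st[i,4]>25:
                q=P[L==i]; print(k,st[i,4],ce[i].round(),'lo',np.percentile(q,3,axis=0).round(3),'hi',np.percentile(q,97,axis=0).round(3),'med',np.median(q,axis=0).round(3))
    m=ok&(z>.088)&(z<.101)&(S<90)&(V>90)&(abs(y)<.4)
    nc,L,st,ce=cv2.connectedComponentsWithStats(m.astype(np.uint8))
    for i in range(1,nc):
        if st[i,4]>200:
            q=P[L==i]; print('top',st[i,4],ce[i].round(),cv2.minAreaRect((q[:,:2]*1000).astype(np.float32)))
    m=ok&(V<50)&(z>.098)&(z<.155)&(y<-.0)
    nc,L,st,ce=cv2.connectedComponentsWithStats(m.astype(np.uint8))
    for i in range(1,nc):
        if st[i,4]>15:
            q=P[L==i]; print('black',st[i,4],ce[i].round(),np.percentile(q,3,axis=0).round(3),np.percentile(q,97,axis=0).round(3))
E
```

```text
== scene
terra 148 [164. 288.] lo [ 0.408 -0.398  0.011] hi [ 0.443 -0.359  0.041] med [ 0.435 -0.388  0.028]
terra 141 [224. 295.] lo [ 0.576 -0.318  0.011] hi [ 0.614 -0.286  0.042] med [ 0.605 -0.311  0.03 ]
green 893 [254. 256.] lo [ 0.531 -0.164  0.013] hi [ 0.621 -0.07   0.07 ] med [ 0.589 -0.145  0.061]
green 47 [162. 279.] lo [ 0.412 -0.388  0.046] hi [ 0.433 -0.364  0.059] med [ 0.423 -0.378  0.056]
green 48 [223. 286.] lo [ 0.581 -0.309  0.044] hi [ 0.604 -0.286  0.06 ] med [ 0.594 -0.3    0.055]
blueturq 62 [324. 140.] lo [0.448 0.539 0.162] hi [0.485 0.558 0.2  ] med [0.468 0.547 0.184]
blueturq 35 [142. 268.] lo [ 0.323 -0.387  0.049] hi [ 0.343 -0.367  0.06 ] med [ 0.336 -0.378  0.056]
blueturq 132 [144. 278.] lo [ 0.326 -0.398  0.007] hi [ 0.353 -0.365  0.04 ] med [ 0.347 -0.388  0.024]
blueturq 37 [196. 277.] lo [ 0.494 -0.325  0.047] hi [ 0.513 -0.305  0.06 ] med [ 0.505 -0.316  0.056]
blueturq 135 [198. 288.] lo [ 0.492 -0.335  0.006] hi [ 0.524 -0.305  0.04 ] med [ 0.517 -0.327  0.025]
blueturq 2080 [245. 354.] lo [ 0.75  -0.528  0.006] hi [ 0.857 -0.42   0.103] me
[... 2398 characters left out ...]
104] [ 0.521 -0.115  0.145]
== wrist
green 10011 [387.  73.] lo [ 0.524 -0.153  0.039] hi [ 0.618 -0.062  0.071] med [ 0.581 -0.106  0.07 ]
top 1896 [426.  67.] ((544.0452880859375, -112.86306762695312), (73.44831085205078, 27.713464736938477), 12.16997241973877)
top 18945 [410. 182.] ((551.5399780273438, 2.8551101684570312), (170.81564331054688, 118.2522201538086), 7.259552955627441)
top 1329 [354. 294.] ((596.203369140625, 105.97349548339844), (32.16244888305664, 62.15196228027344), 86.78501892089844)
top 469 [412. 395.] ((528.3378295898438, 229.76658630371094), (39.238460540771484, 21.824350357055664), 79.74588775634766)
black 1332 [498.  52.] [ 0.501 -0.12   0.106] [ 0.526 -0.107  0.145]
```

View pics/wrist0.png

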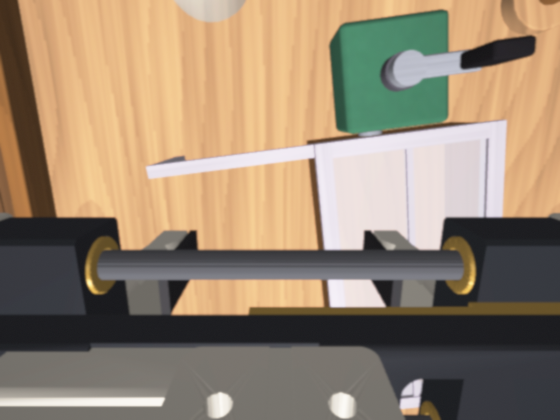

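Estimates: frame centre about (0.541, 0.094) with yaw 7°, crank axis about (0.566, -0.110), brake ball about (0.459, 0.285, 0.092). I start with the brake: straddle the ball and carry it over.

```bash
python3 -m pendant '[[[-0.89,0.675,0,0,0,0,1],[-0.89,0.675,0,0,0,0,1],[-0.89,0.675,0,0,0,0,1],[-0.89,0.675,0,0,0,0,1],[-0.89,0.675,0,0,0,0,1],[-0.89,0.675,0,0,0,0,1],[-0.89,0.675,0,0,0,0,1],[-0.89,0.675,0,0,0,0,1]]]' 20
python3 -m pendant '[[[-0.89,0.675,0.5,0,0,0,1],[-0.89,0.675,0.5,0,0,0,1],[-0.89,0.675,0.5,0,0,0,1],[-0.89,0.675,0.5,0,0,0,1],[-0.89,0.675,0.5,0,0,0,1],[-0.89,0.675,0.5,0,0,0,1],[-0.89,0.675,0,0,0,-0.875,1],[-0.89,0.675,0,0,0,-0.875,1]]]'
python3 - <<'E'
from h import *
s=r.get_state(); print(s['tcp_pos'],s['eef_rot'],s['joints'])
c=cap('wrist'); cv2.imwrite('pics/w1.png',c['frame']); P=pts(c)
hsv=cv2.cvtColor(c['frame'],cv2.COLOR_BGR2HSV); H,S,V=cv2.split(hsv)
m=((H<6)|(H>174))&(S>150)&(P[...,2]>.05)&(P[...,2]<.13)
print(m.sum(),np.percentile(P[m],[2,50,98],axis=0).round(3) if m.any() else '')
E
```

```text
time_s: 0.95
tcp_pos: [0.5662, 0.143, 0.2483]
eef_rot: [180.0, -0.0, -90.0]
contact_force: [1.2, 1.0, -0.1]
gripper_width: 0.0875
gripper_force: 0.0
time_s: 1.75
tcp_pos: [0.4571, 0.2844, 0.188]
eef_rot: [180.0, -0.0, -82.9]
contact_force: [0.8, 0.4, 0.7]
gripper_width: 0.0876
gripper_force: 0.0
[0.45712878 0.28440526 0.18800475] [ 1.79954742e+02 -4.11729422e-02 -8.28649794e+01] [ 5.27558438e+01  1.05900784e+01 -2.14718885e+01 -4.18654541e-03
 -5.79991140e+01 -4.56186190e+01]
818 [[0.449 0.274 0.097]
 [0.46  0.284 0.103]
 [0.471 0.295 0.107]]
```

```bash
python3 -m pendant '[[[0,-0.05,0.8,0,0,0,1],[0,-0.05,0.8,0,0,0,1],[0,-0.05,0.8,0,0,0,1],[0,0,0.8,0,0,0,1],[0,0,0.8,0,0,0,1],[0,0,0.8,0,0,0,0.3],[0,0,0,0,0,0,-0.1],[0,0,0,0,0,0,-0.1]]]' 
python3 -m pendant '[[[0,-0.7,0,0,0,0,-0.1],[0,-0.7,0,0,0,0,-0.1],[0,-0.7,0,0,0,0,-0.1],[0,-0.7,0,0,0,0,-0.1],[0,-0.7,0,0,0,0,-0.1],[0,-0.7,0,0,0,0,-0.1],[0,-0.1,0,0,0,0,-0.1],[0,0,0,0,0,0,-0.1]]]'
```

```text
time_s: 2.6
tcp_pos: [0.461, 0.2841, 0.0926]
eef_rot: [180.0, -0.0, -83.0]
contact_force: [0.5, -0.2, -0.3]
gripper_width: 0.0697
gripper_force: 0.0
time_s: 3.4
tcp_pos: [0.5394, 0.293, 0.091]
eef_rot: [179.2, -0.2, -83.2]
contact_force: [-36.4, 4.3, 20.2]
gripper_width: 0.04
gripper_force: 20.4
```

```bash
python3 -m pendant '[[[0,0.3,0,0,0,0,0],[0,0,0,0,0,0,0.5],[0,0,-0.5,0,0,0,1],[0,0,-1,0,0,0,1],[0,0,-1,0,0,0,1],[0,0,-1,0,0,0,1],[0,0,-1,0,0,0,1],[0,0,-1,0,0,0,1]]]' 
python3 - <<'E'
from h import *
for n in ['wrist','side']:
    c=cap(n); P=pts(c); hsv=cv2.cvtColor(c['frame'],cv2.COLOR_BGR2HSV); H,S,V=cv2.split(hsv)
    m=((H<6)|(H>174))&(S>150)&(P[...,2]>.05)&(P[...,2]<.13)&(P[...,0]<.6)
    print(n,m.sum(),np.percentile(P[m],[2,50,98],axis=0).round(3) if m.any() else '')
    cv2.imwrite(f'pics/{n}2.png',c['frame'])
    if n=='side':
      m=(P[...,2]>.088)&(P[...,2]<.101)&(S<90)&(V>90)&(P[...,1]>-.15)&(P[...,1]<.3)&(P[...,0]>.4)&(P[...,0]<.66)
      nc,L,st,ce=cv2.connectedComponentsWithStats(m.astype(np.uint8))
      i=1+st[1:,4].argmax(); print(cv2.minAreaRect((P[L==i][:,:2]*1000).astype(np.float32)))
E
```

```text
time_s: 4.2
tcp_pos: [0.5415, 0.294, 0.2044]
eef_rot: [-179.9, 0.0, -83.0]
contact_force: [0.6, -0.7, -0.1]
gripper_width: 0.087
gripper_force: 0.0
wrist 700 [[0.523 0.284 0.096]
 [0.534 0.293 0.102]
 [0.544 0.305 0.106]]
side 41 [[ 0.061 -0.025  0.086]
 [ 0.53   0.289  0.1  ]
 [ 0.54   0.3    0.106]]
((539.5986328125, 94.89864349365234), (171.49307250976562, 309.5489196777344), 7.297905921936035)
```

View pics/wrist2.png

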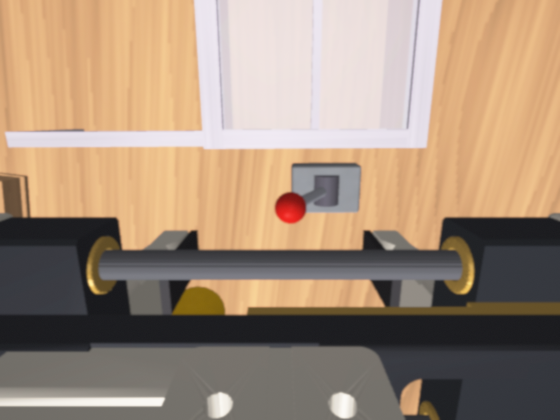

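The lever now leans to +x, with the ball at pixel (290,208), so the brake is released. Next, over to the crank grip.

```bash
A='x'; python3 -m pendant '[[[0.84,0.167,0,0,0,0,1],[0.84,0.167,0,0,0,0,1],[0.84,0.167,0,0,0,0,1],[0.84,0.167,0,0,0,0,1],[0.84,0.167,0,0,0,0,1],[0.84,0.167,0,0,0,0,1],[0.84,0.167,0,0,0,0,1],[0.84,0.167,0,0,0,0,1]]]' >/dev/null
python3 -m pendant '[[[0.84,0.167,0,0,0,0,1],[0.84,0.167,0,0,0,0,1],[0.84,0.167,0,0,0,0,1],[0.84,0.167,0,0,0,0,1],[0.84,0.167,0,0,0,0,1],[0.84,0.167,0,0,0,0,1],[0.84,0.167,0,0,0,0,1],[0.84,0.167,0,0,0,0,1]]]' >/dev/null
python3 -m pendant '[[[0.84,0.167,0,0,0,0,1],[0.84,0.167,0,0,0,0,1],[0.84,0.167,0,0,0,0,1],[0.84,0.167,0,0,0,0,1],[0.84,0.167,0,0,0,0,1],[0.84,0.167,0,0,0,0,1],[0.84,0.167,0,0,0,0,1],[0.84,0.167,0,0,0,0,1]]]' 
python3 - <<'E'
from h import *
c=cap('wrist'); cv2.imwrite('pics/w3.png',c['frame']); P=pts(c); V=c['frame'].max(2)
m=(V<60)&(P[...,2]>.143)&(P[...,2]<.155)
nc,L,st,ce=cv2.connectedComponentsWithStats(m.astype(np.uint8))
for i in range(1,nc):
    if st[i,4]>40: print(st[i],ce[i],P[L==i].mean(0).round(4),cv2.minAreaRect((P[L==i][:,:2]*1000).astype(np.float32)))
m=(V<60)&(P[...,2]>.1)&(P[...,2]<.14)
print(m.sum(),P[m].mean(0) if m.any() else '')
E
python3 -m pendant '[[[0,0,0,0,0,1,1],[0,0,0,0,0,1,1],[0,0,0,0,0,1,1],[0,0,0,0,0,1,1],[0,0,0,0,0,1,1],[0,0,0,0,0,1,1],[0,0,0,0,0,1,1],[0,0,0,0,0,1,1]]]' >/dev/null
python3 -m pendant '[[[0,0,0,0,0,1,1],[0,0,0,0,0,1,1],[0,0,0,0,0,1,1],[0,0,0,0,0,1,1],[0,0,0,0,0,1,1],[0,0,0,0,0,1,1],[0,0,0,0,0,1,1],[0,0,0,0,0,1,1]]]' >/dev/null
python3 -m pendant '[[[0,0,0,0,0,1,1],[0,0,0,0,0,1,1],[0,0,0,0,0,1,1],[0,0,0,0,0,1,1],[0,0,0,0,0,1,1],[0,0,0,0,0,1,1],[0,0,0,0,0,0.5,1],[0,0,0,0,0,0,1]]]' 
python3 - <<'E'
from h import *
print(r.get_state()['joints'])
c=cap('wrist'); cv2.imwrite('pics/w4.png',c['frame']); P=pts(c); V=c['frame'].max(2)
m=(V<60)&(P[...,2]>.143)&(P[...,2]<.155)
nc,L,st,ce=cv2.connectedComponentsWithStats(m.astype(np.uint8))
for i in range(1,nc):
    if st[i,4]>40: print(st[i],ce[i],P[L==i].mean(0).round(4),cv2.minAreaRect((P[L==i][:,:2]*1000).astype(np.float32)))
E
```

```text
time_s: 6.7
tcp_pos: [0.5095, -0.1173, 0.2026]
eef_rot: [180.0, 0.0, -83.0]
contact_force: [1.1, 0.3, -0.1]
gripper_width: 0.0878
gripper_force: 0.0
[257 217  43  19 396] [282.12878788 224.04040404] [ 0.5085 -0.1184  0.144 ] ((510.8427429199219, -116.69535064697266), (27.49708366394043, 11.536046028137207), 4.6592116355896)
491 [ 0.51173479 -0.12222363  0.12384326]
time_s: 9.15
tcp_pos: [0.5097, -0.1163, 0.2025]
eef_rot: [-180.0, -0.0, -173.0]
contact_force: [-0.5, -0.5, 0.3]
gripper_width: 0.0876
gripper_force: 0.0
[ 8.66560186e+00  8.31891351e+00 -2.22089682e+01  1.22017863e-04
 -5.94741434e+01 -9.16959152e+01]
[272 204  20  41 692] [282.0650289  224.67630058] [ 0.5097 -0.1154  0.1442] ((509.7237548828125, -115.72110748291016), (27.22287368774414, 12.201215744018555), 7.697678565979004)
```

```bash
python3 -m pendant '[[[0,0,0.62,0,0,0,1],[0,0,0.62,0,0,0,1],[0,0,0.62,0,0,0,0.3],[0,0,0.62,0,0,0,0.3],[0,0,0.62,0,0,0,0.3],[0,0,0.62,0,0,0,0.3],[0,0,0,0,0,0,-1],[0,0,0,0,0,0,-1]]]' 30
python3 -m pendant '[[[0,0,0,0,0,0,-1],[0,0,0,0,0,0,-1],[0,0,0,0,0,0,-1],[0,0,0,0,0,0,-1],[-0.007,-0.195,0,0,0,-1,-1],[-0.007,-0.195,0,0,0,-1,-1],[-0.007,-0.195,0,0,0,-1,-1],[-0.007,-0.195,0,0,0,-1,-1]]]'
python3 -m pendant '[[[-0.007,-0.195,0,0,0,-1,-1],[-0.007,-0.195,0,0,0,-1,-1],[-0.007,-0.195,0,0,0,-1,-1],[-0.007,-0.195,0,0,0,-1,-1],[-0.007,-0.195,0,0,0,-1,-1],[-0.007,-0.195,0,0,0,-1,-1],[-0.007,-0.195,0,0,0,-1,-1],[-0.007,-0.195,0,0,0,-1,-1]]]'
```

```text
time_s: 10.0
tcp_pos: [0.5099, -0.116, 0.1279]
eef_rot: [-180.0, -0.0, -173.0]
contact_force: [0.2, -0.6, 0.4]
gripper_width: 0.0465
gripper_force: 0.0
time_s: 10.8
tcp_pos: [0.5141, -0.1306, 0.1285]
eef_rot: [180.0, 0.1, -156.8]
contact_force: [-0.7, 3.1, 2.4]
gripper_width: 0.0141
gripper_force: 29.9
time_s: 11.6
tcp_pos: [0.5339, -0.1547, 0.1285]
eef_rot: [-180.0, 0.1, -124.8]
contact_force: [1.3, 2.0, 1.1]
gripper_width: 0.0138
gripper_force: 30.0
```

```bash
python3 -m pendant '[[[-0.007,-0.195,0,0,0,-1,-1],[-0.007,-0.195,0,0,0,-1,-1],[-0.007,-0.195,0,0,0,-1,-1],[-0.007,-0.195,0,0,0,-1,-1],[-0.007,-0.195,0,0,0,-1,-1],[-0.007,-0.195,0,0,0,-1,-1],[-0.007,-0.195,0,0,0,-1,-1],[-0.007,-0.195,0,0,0,-1,-1]]]' | sed -n 2,4p
python3 -m pendant '[[[-0.007,-0.195,0,0,0,-1,-1],[-0.007,-0.195,0,0,0,-1,-1],[-0.007,-0.195,0,0,0,-1,-1],[-0.007,-0.195,0,0,0,-1,-1],[-0.007,-0.195,0,0,0,-1,-1],[-0.007,-0.195,0,0,0,-1,-1],[-0.007,-0.195,0,0,0,-1,-1],[-0.007,-0.195,0,0,0,-1,-1]]]' | sed -n 2,4p
python3 -m pendant '[[[-0.007,-0.195,0,0,0,-1,-1],[-0.007,-0.195,0,0,0,-1,-1],[-0.007,-0.195,0,0,0,-1,-1],[-0.007,-0.195,0,0,0,-1,-1],[-0.007,-0.195,0,0,0,-1,-1],[-0.007,-0.195,0,0,0,-1,-1],[-0.007,-0.195,0,0,0,-1,-1],[-0.007,-0.195,0,0,0,-1,-1]]]' | sed -n 2,4p
python3 -c "
from h import *
print(r.get_state()['joints'].round(1))"
```

```text
tcp_pos: [0.5633, -0.1647, 0.1285]
eef_rot: [-179.9, 0.0, -92.8]
contact_force: [2.0, 2.0, 0.4]
tcp_pos: [0.5937, -0.1576, 0.1285]
eef_rot: [-179.9, -0.0, -60.8]
contact_force: [4.0, 2.0, 0.1]
tcp_pos: [0.6157, -0.1355, 0.1286]
eef_rot: [-179.9, -0.1, -28.8]
contact_force: [4.4, 3.3, 0.5]
[  5.3  21.9 -14.1  -0.  -53.9  55.9]
```

```bash
python3 -m pendant '[[[-0.007,-0.195,0,0,0,-1,-1],[-0.007,-0.195,0,0,0,-1,-1],[-0.007,-0.195,0,0,0,-1,-1],[-0.007,-0.195,0,0,0,-1,-1],[-0.007,-0.195,0,0,0,-1,-1],[-0.007,-0.195,0,0,0,-1,-1],[-0.007,-0.195,0,0,0,-1,-1],[-0.007,-0.195,0,0,0,-1,-1]]]' | sed -n 2,4p
python3 -m pendant '[[[-0.007,-0.195,0,0,0,-1,-1],[-0.007,-0.195,0,0,0,-1,-1],[-0.007,-0.195,0,0,0,-1,-1],[-0.007,-0.195,0,0,0,-1,-1],[-0.007,-0.195,0,0,0,-1,-1],[-0.007,-0.195,0,0,0,-1,-1],[-0.007,-0.195,0,0,0,-1,-1],[-0.007,-0.195,0,0,0,-1,-1]]]' | sed -n 2,4p
python3 -m pendant '[[[-0.007,-0.195,0,0,0,-1,-1],[-0.007,-0.195,0,0,0,-1,-1],[-0.007,-0.195,0,0,0,-1,-1],[-0.007,-0.195,0,0,0,-1,-1],[-0.007,-0.195,0,0,0,-1,-1],[-0.007,-0.195,0,0,0,-1,-1],[-0.007,-0.195,0,0,0,-1,-1],[-0.007,-0.195,0,0,0,-1,-1]]]' | sed -n 2,4p
python3 -m pendant '[[[0,0,0,0,0,0,0.25],[0,0,0,0,0,0,0.25],[0,0,0,0,0,0,0.25],[0,0,0,0,0,1,0.25],[0,0,0,0,0,1,0.25],[0,0,0,0,0,1,0.25],[0,0,0,0,0,1,0.25],[0,0,0,0,0,1,0.25]]]'
python3 -c "
from h import *
print(r.get_state()['joints'].round(1))"
```

```text
tcp_pos: [0.6227, -0.1051, 0.1286]
eef_rot: [-180.0, -0.2, 3.2]
contact_force: [4.5, 3.6, -0.8]
tcp_pos: [0.6126, -0.0755, 0.1286]
eef_rot: [180.0, -0.2, 35.2]
contact_force: [2.9, 6.9, 0.1]
tcp_pos: [0.5882, -0.0559, 0.1286]
eef_rot: [179.9, -0.2, 67.2]
contact_force: [1.6, 7.8, 1.0]
time_s: 17.2
tcp_pos: [0.5871, -0.0579, 0.128]
eef_rot: [-180.0, 0.0, 46.8]
contact_force: [-0.0, -0.9, 0.3]
gripper_width: 0.0545
gripper_force: 0.0
[ 13.3  18.6 -19.3   0.  -52.1 123.4]
```

```bash
python3 -m pendant '[[[0,0,0,0,0,1,0.25],[0,0,0,0,0,1,0.25],[0,0,0,0,0,1,0.25],[0,0,0,0,0,1,0.25],[0,0,0,0,0,1,0.25],[0,0,0,0,0,1,0.25],[0,0,0,0,0,1,0.25],[0,0,0,0,0,1,0.25]]]' | sed -n 4p
python3 -m pendant '[[[0,0,0,0,0,1,0.25],[0,0,0,0,0,1,0.25],[0,0,0,0,0,1,0.25],[0,0,0,0,0,1,0.25],[0,0,0,0,0,1,0.25],[0,0,0,0,0,1,0.25],[0,0,0,0,0,1,0.25],[0,0,0,0,0,1,0.25]]]' | sed -n 4p
python3 -m pendant '[[[0,0,0,0,0,1,0.25],[0,0,0,0,0,1,0.25],[0,0,0,0,0,1,0.25],[0,0,0,0,0,1,0.25],[0,0,0,0,0,1,0.25],[0,0,0,0,0,1,0.25],[0,0,0,0,0,1,0.25],[0,0,0,0,0,1,0.25]]]' | sed -n 4p
python3 -m pendant '[[[0,0,0,0,0,1,0.25],[0,0,0,0,0,1,0.25],[0,0,0,0,0,1,0.25],[0,0,0,0,0,1,0.25],[0,0,0,0,0,1,0.25],[0,0,0,0,0,1,0.25],[0,0,0,0,0,1,0.25],[0,0,0,0,0,1,0.25]]]' | sed -n 4p
python3 -m pendant '[[[0,0,0,0,0,1,0.25],[0,0,0,0,0,1,0.25],[0,0,0,0,0,1,0.25],[0,0,0,0,0,1,0.25],[0,0,0,0,0,1,0.25],[0,0,0,0,0,1,0.25],[0,0,0,0,0,1,0.25],[0,0,0,0,0,1,0.25]]]' | sed -n 2,4p
python3 -m pendant '[[[-0.08,0,0,0,0,0,0],[0,0,0,0,0,0,-1],[0,0,0,0,0,0,-1],[0,0,0,0,0,0,-1],[0,0,0,0,0,0,-1],[0,0,0,0,0,0,-1],[0.007,0.195,0,0,0,-1,-1],[0.007,0.195,0,0,0,-1,-1]]]'
python3 -m pendant '[[[0.007,0.195,0,0,0,-1,-1],[0.007,0.195,0,0,0,-1,-1],[0.007,0.195,0,0,0,-1,-1],[0.007,0.195,0,0,0,-1,-1],[0.007,0.195,0,0,0,-1,-1],[0.007,0.195,0,0,0,-1,-1],[0.007,0.195,0,0,0,-1,-1],[0.007,0.195,0,0,0,-1,-1]]]'
```

```text
contact_force: [0.1, 0.1, 0.3]
contact_force: [-0.3, -0.5, -0.1]
contact_force: [-0.2, 0.0, 0.3]
contact_force: [0.2, -0.1, 0.6]
tcp_pos: [0.5871, -0.058, 0.128]
eef_rot: [180.0, -0.0, -113.2]
contact_force: [0.2, -0.2, -0.0]
time_s: 22.0
tcp_pos: [0.5805, -0.0536, 0.1282]
eef_rot: [-180.0, -0.0, -104.8]
contact_force: [0.6, -1.8, -0.5]
gripper_width: 0.014
gripper_force: 30.0
time_s: 22.8
tcp_pos: [0.5495, -0.0543, 0.1282]
eef_rot: [-180.0, -0.0, -72.8]
contact_force: [1.3, -1.7, -0.7]
gripper_width: 0.0142
gripper_force: 30.0
```

```bash
python3 -m pendant '[[[0.007,0.195,0,0,0,-1,-1],[0.007,0.195,0,0,0,-1,-1],[0.007,0.195,0,0,0,-1,-1],[0.007,0.195,0,0,0,-1,-1],[0.007,0.195,0,0,0,-1,-1],[0.007,0.195,0,0,0,-1,-1],[0.007,0.195,0,0,0,-1,-1],[0.007,0.195,0,0,0,-1,-1]]]' | sed -n 2,4p
python3 -m pendant '[[[0.007,0.195,0,0,0,-1,-1],[0.007,0.195,0,0,0,-1,-1],[0.007,0.195,0,0,0,-1,-1],[0.007,0.195,0,0,0,-1,-1],[0.007,0.195,0,0,0,-1,-1],[0.007,0.195,0,0,0,-1,-1],[0.007,0.195,0,0,0,-1,-1],[0.007,0.195,0,0,0,-1,-1]]]' | sed -n 2,4p
python3 -m pendant '[[[0.007,0.195,0,0,0,-1,-1],[0.007,0.195,0,0,0,-1,-1],[0.007,0.195,0,0,0,-1,-1],[0.007,0.195,0,0,0,-1,-1],[0.007,0.195,0,0,0,-1,-1],[0.007,0.195,0,0,0,-1,-1],[0.007,0.195,0,0,0,-1,-1],[0.007,0.195,0,0,0,-1,-1]]]' | sed -n 2,4p
python3 -m pendant '[[[0.007,0.195,0,0,0,-1,-1],[0.007,0.195,0,0,0,-1,-1],[0.007,0.195,0,0,0,-1,-1],[0.007,0.195,0,0,0,-1,-1],[0.007,0.195,0,0,0,-1,-1],[0.007,0.195,0,0,0,-1,-1],[0.007,0.195,0,0,0,-1,-1],[0.007,0.195,0,0,0,-1,-1]]]' | sed -n 2,4p
python3 -m pendant '[[[0.007,0.195,0,0,0,-1,-1],[0.007,0.195,0,0,0,-1,-1],[0.007,0.195,0,0,0,-1,-1],[0.007,0.195,0,0,0,-1,-1],[0,0,0,0,0,0,0.25],[0,0,0,0,0,0,0.25],[0,0,0,0,0,0,0.25],[0,0,0,0,0,1,0.25]]]' 
python3 -m pendant '[[[0,0,0,0,0,1,0.25],[0,0,0,0,0,1,0.25],[0,0,0,0,0,1,0.25],[0,0,0,0,0,1,0.25],[0,0,0,0,0,1,0.25],[0,0,0,0,0,1,0.25],[0,0,0,0,0,1,0.25],[0,0,0,0,0,1,0.25]]]' 
python3 -c "
from h import *
print(r.get_state()['joints'].round(1))"
```

```text
tcp_pos: [0.5237, -0.0713, 0.1282]
eef_rot: [180.0, -0.0, -40.8]
contact_force: [0.8, -1.9, -2.5]
tcp_pos: [0.5106, -0.0993, 0.1282]
eef_rot: [180.0, -0.0, -8.8]
contact_force: [0.5, -2.2, -0.9]
tcp_pos: [0.5145, -0.13, 0.1281]
eef_rot: [180.0, 0.0, 23.1]
contact_force: [1.0, -2.5, -1.0]
tcp_pos: [0.534, -0.1541, 0.1282]
eef_rot: [180.0, 0.0, 55.1]
contact_force: [0.7, -3.2, -0.7]
time_s: 26.8
tcp_pos: [0.5477, -0.1603, 0.1282]
eef_rot: [180.0, -0.0, 66.9]
contact_force: [0.3, -0.9, 0.5]
gripper_width: 0.0405
gripper_force: 0.0
time_s: 27.6
tcp_pos: [0.5477, -0.1602, 0.1283]
eef_rot: [180.0, -0.0, 34.8]
contact_force: [0.5, -0.7, 0.4]
gripper_width: 0.0546
gripper_force: 0.0
[  3.3  17.  -21.7  -0.  -51.3 121.5]
```

```bash
python3 -m pendant '[[[0,0,0,0,0,1,0.25],[0,0,0,0,0,1,0.25],[0,0,0,0,0,1,0.25],[0,0,0,0,0,1,0.25],[0,0,0,0,0,1,0.25],[0,0,0,0,0,1,0.25],[0,0,0,0,0,1,0.25],[0,0,0,0,0,1,0.25]]]' | sed -n 4p
python3 -m pendant '[[[0,0,0,0,0,1,0.25],[0,0,0,0,0,1,0.25],[0,0,0,0,0,1,0.25],[0,0,0,0,0,1,0.25],[0,0,0,0,0,1,0.25],[0,0,0,0,0,1,0.25],[0,0,0,0,0,1,0.25],[0,0,0,0,0,1,0.25]]]' | sed -n 4p
python3 -m pendant '[[[0,0,0,0,0,1,0.25],[0,0,0,0,0,1,0.25],[0,0,0,0,0,1,0.25],[0,0,0,0,0,1,0.25],[0,0,0,0,0,1,0.25],[0,0,0,0,0,1,0.25],[0,0,0,0,0,1,0.25],[0,0,0,0,0,1,0.25]]]' | sed -n 4p
python3 -m pendant '[[[0,0,0,0,0,1,0.25],[0,0,0,0,0,1,0.25],[0,0,0,0,0,1,0.25],[0,0,0,0,0,1,0.25],[0,0,0,0,0,1,0.25],[0,0,0,0,0,1,0.25],[0,0,0,0,0,1,0.25],[0,0,0,0,0,1,0.25]]]' | sed -n 4p
python3 -m pendant '[[[0,0,0,0,0,1,0.25],[0,0,0,0,0,1,0.25],[0,0,0,0,0,1,0.25],[0,0,0,0,0,1,0],[0,0,0,0,0,0,-1],[0,0,0,0,0,0,-1],[0,0,0,0,0,0,-1],[0,0,0,0,0,0,-1]]]'
python3 -m pendant '[[[0,0,0,0,0,0,-1],[0,0,0,0,0,0,-1],[-0.007,-0.195,0,0,0,-1,-1],[-0.007,-0.195,0,0,0,-1,-1],[-0.007,-0.195,0,0,0,-1,-1],[-0.007,-0.195,0,0,0,-1,-1],[-0.007,-0.195,0,0,0,-1,-1],[-0.007,-0.195,0,0,0,-1,-1]]]'
python3 -m pendant '[[[-0.007,-0.195,0,0,0,-1,-1],[-0.007,-0.195,0,0,0,-1,-1],[-0.007,-0.195,0,0,0,-1,-1],[-0.007,-0.195,0,0,0,-1,-1],[-0.007,-0.195,0,0,0,-1,-1],[-0.007,-0.195,0,0,0,-1,-1],[-0.007,-0.195,0,0,0,-1,-1],[-0.007,-0.195,0,0,0,-1,-1]]]' | sed -n 2,4p
python3 -m pendant '[[[-0.007,-0.195,0,0,0,-1,-1],[-0.007,-0.195,0,0,0,-1,-1],[-0.007,-0.195,0,0,0,-1,-1],[-0.007,-0.195,0,0,0,-1,-1],[-0.007,-0.195,0,0,0,-1,-1],[-0.007,-0.195,0,0,0,-1,-1],[-0.007,-0.195,0,0,0,-1,-1],[-0.007,-0.195,0,0,0,-1,-1]]]' | sed -n 2,4p
```

```text
contact_force: [0.0, -0.5, -0.2]
contact_force: [0.9, -1.0, -0.7]
contact_force: [0.1, -0.2, 1.0]
contact_force: [0.8, 0.1, -0.2]
time_s: 31.6
tcp_pos: [0.5478, -0.1604, 0.1282]
eef_rot: [-180.0, 0.0, -109.0]
contact_force: [0.6, 0.1, -0.5]
gripper_width: 0.0205
gripper_force: 0.0
time_s: 32.4
tcp_pos: [0.571, -0.1634, 0.1282]
eef_rot: [180.0, -0.0, -84.8]
contact_force: [0.2, 0.2, 0.0]
gripper_width: 0.0135
gripper_force: 30.0
tcp_pos: [0.5997, -0.1524, 0.1282]
eef_rot: [180.0, -0.0, -52.8]
contact_force: [-1.2, -0.8, 1.9]
tcp_pos: [0.6181, -0.1278, 0.1282]
eef_rot: [180.0, 0.0, -20.8]
contact_force: [-0.5, -2.1, 1.6]
```

```bash
python3 -m pendant '[[[-0.007,-0.195,0,0,0,-1,-1],[-0.007,-0.195,0,0,0,-1,-1],[-0.007,-0.195,0,0,0,-1,-1],[-0.007,-0.195,0,0,0,-1,-1],[-0.007,-0.195,0,0,0,-1,-1],[-0.007,-0.195,0,0,0,-1,-1],[-0.007,-0.195,0,0,0,-1,-1],[-0.007,-0.195,0,0,0,-1,-1]]]' | sed -n 2,4p
python3 -m pendant '[[[-0.007,-0.195,0,0,0,-1,-1],[-0.007,-0.195,0,0,0,-1,-1],[-0.007,-0.195,0,0,0,-1,-1],[-0.007,-0.195,0,0,0,-1,-1],[-0.007,-0.195,0,0,0,-1,-1],[-0.007,-0.195,0,0,0,-1,-1],[-0.007,-0.195,0,0,0,-1,-1],[-0.007,-0.195,0,0,0,-1,-1]]]' | sed -n 2,4p
python3 -m pendant '[[[-0.007,-0.195,0,0,0,-1,-1],[-0.007,-0.195,0,0,0,-1,-1],[-0.007,-0.195,0,0,0,-1,-1],[-0.007,-0.195,0,0,0,-1,-1],[-0.007,-0.195,0,0,0,-1,-1],[-0.007,-0.195,0,0,0,-1,-1],[-0.007,-0.195,0,0,0,-1,-1],[-0.007,-0.195,0,0,0,-1,-1]]]' | sed -n 2,4p
python3 -m pendant '[[[0,0,0,0,0,0,0.25],[0,0,0,0,0,0,0.25],[0,0,0,0,0,0,0.25],[0,0,0,0,0,1,0.25],[0,0,0,0,0,1,0.25],[0,0,0,0,0,1,0.25],[0,0,0,0,0,1,0.25],[0,0,0,0,0,1,0.25]]]' | sed -n 2,5p
python3 -m pendant '[[[0,0,0,0,0,1,0.25],[0,0,0,0,0,1,0.25],[0,0,0,0,0,1,0.25],[0,0,0,0,0,1,0.25],[0,0,0,0,0,1,0.25],[0,0,0,0,0,1,0.25],[0,0,0,0,0,1,0.25],[0,0,0,0,0,1,0.25]]]' | sed -n 4p
python3 -m pendant '[[[0,0,0,0,0,1,0.25],[0,0,0,0,0,1,0.25],[0,0,0,0,0,1,0.25],[0,0,0,0,0,1,0.25],[0,0,0,0,0,1,0.25],[0,0,0,0,0,1,0.25],[0,0,0,0,0,1,0.25],[0,0,0,0,0,1,0.25]]]' | sed -n 4p
python3 -m pendant '[[[0,0,0,0,0,1,0.25],[0,0,0,0,0,1,0.25],[0,0,0,0,0,1,0.25],[0,0,0,0,0,1,0.25],[0,0,0,0,0,1,0.25],[0,0,0,0,0,1,0.25],[0,0,0,0,0,1,0.25],[0,0,0,0,0,1,0.25]]]' | sed -n 4p
python3 -m pendant '[[[0,0,0,0,0,1,0.25],[0,0,0,0,0,1,0.25],[0,0,0,0,0,1,0.25],[0,0,0,0,0,1,0.25],[0,0,0,0,0,1,0.25],[0,0,0,0,0,1,0.25],[0,0,0,0,0,1,0.25],[0,0,0,0,0,1,0.25]]]' | sed -n 4p
python3 -m pendant '[[[0,0,0,0,0,1,0.25],[0,0,0,0,0,1,0.25],[0,0,0,0,0,1,0.25],[0,0,0,0,0,1,0.25],[0,0,0,0,0,1,0.25],[0,0,0,0,0,1,0.25],[0,0,0,0,0,1,0.25],[0,0,0,0,0,1,0]]]' | sed -n 2,5p
```

```text
tcp_pos: [0.6207, -0.0972, 0.1282]
eef_rot: [180.0, 0.0, 11.2]
contact_force: [-0.3, -3.6, 0.3]
tcp_pos: [0.6067, -0.0699, 0.1282]
eef_rot: [180.0, 0.0, 43.2]
contact_force: [1.0, -3.9, 0.1]
tcp_pos: [0.5804, -0.0542, 0.1282]
eef_rot: [180.0, 0.0, 75.2]
contact_force: [1.1, -5.5, -0.6]
tcp_pos: [0.5805, -0.0534, 0.1281]
eef_rot: [-180.0, 0.0, 54.8]
contact_force: [0.0, 0.3, 0.2]
gripper_width: 0.0544
contact_force: [0.1, -1.1, -0.6]
contact_force: [0.2, -0.0, 0.1]
contact_force: [0.5, -0.0, -0.3]
contact_force: [0.5, 0.7, 0.3]
tcp_pos: [0.5805, -0.0535, 0.1281]
eef_rot: [180.0, 0.0, -105.2]
contact_force: [-0.2, 0.1, -1.3]
gripper_width: 0.0509
```

```bash
python3 -m pendant '[[[0,0,0,0,0,0,-1],[0,0,0,0,0,0,-1],[0,0,0,0,0,0,-1],[0,0,0,0,0,0,-1],[0,0,0,0,0,0,-1],[0.007,0.195,0,0,0,-1,-1],[0.007,0.195,0,0,0,-1,-1],[0.007,0.195,0,0,0,-1,-1]]]' | sed -n 2,6p
python3 -m pendant '[[[0.007,0.195,0,0,0,-1,-1],[0.007,0.195,0,0,0,-1,-1],[0.007,0.195,0,0,0,-1,-1],[0.007,0.195,0,0,0,-1,-1],[0.007,0.195,0,0,0,-1,-1],[0.007,0.195,0,0,0,-1,-1],[0.007,0.195,0,0,0,-1,-1],[0.007,0.195,0,0,0,-1,-1]]]' | sed -n 2,4p
python3 -m pendant '[[[0.007,0.195,0,0,0,-1,-1],[0.007,0.195,0,0,0,-1,-1],[0.007,0.195,0,0,0,-1,-1],[0.007,0.195,0,0,0,-1,-1],[0.007,0.195,0,0,0,-1,-1],[0.007,0.195,0,0,0,-1,-1],[0.007,0.195,0,0,0,-1,-1],[0.007,0.195,0,0,0,-1,-1]]]' | sed -n 2,4p
python3 -m pendant '[[[0.007,0.195,0,0,0,-1,-1],[0.007,0.195,0,0,0,-1,-1],[0.007,0.195,0,0,0,-1,-1],[0.007,0.195,0,0,0,-1,-1],[0.007,0.195,0,0,0,-1,-1],[0.007,0.195,0,0,0,-1,-1],[0.007,0.195,0,0,0,-1,-1],[0.007,0.195,0,0,0,-1,-1]]]'
```

```text
tcp_pos: [0.5689, -0.0518, 0.1281]
eef_rot: [-180.0, -0.0, -92.8]
contact_force: [0.7, -2.0, -0.1]
gripper_width: 0.0142
gripper_force: 30.0
tcp_pos: [0.5387, -0.0589, 0.1281]
eef_rot: [-180.0, -0.0, -60.8]
contact_force: [0.9, -1.5, -0.1]
tcp_pos: [0.5169, -0.0808, 0.1281]
eef_rot: [180.0, -0.0, -28.8]
contact_force: [1.0, -1.7, -1.2]
time_s: 44.4
tcp_pos: [0.51, -0.111, 0.1281]
eef_rot: [180.0, 0.0, 3.2]
contact_force: [0.8, -1.8, -1.2]
gripper_width: 0.0139
gripper_force: 30.0
```

```bash
python3 -m pendant '[[[0.007,0.195,0,0,0,-1,-1],[0.003,0.09,0,0,0,-0.5,-1],[0,0.05,0,0,0,-0.2,-1],[0,0,0,0,0,0,-1],[0,0,0,0,0,0,-1],[0,0,0,0,0,0,-1],[0,0,0,0,0,0,-1],[0,0,0,0,0,0,-1]]]'
```

```text
time_s: 45.2
tcp_pos: [0.5106, -0.1153, 0.1281]
eef_rot: [-179.8, -0.0, 9.7]
contact_force: [-3.1, 13.0, 3.5]
gripper_width: 0.0139
gripper_force: 30.6
```

The crank is at its stop, so the lid should be open. Now I release, lift and move over the nearer cactus with a fresh look.

```bash
python3 -m pendant '[[[0,-0.05,0,0,0,0,1],[0,0,0,0,0,0,1],[0,0,0,0,0,0,1],[0,0,-1,0,0,0.75,1],[0,0,-1,0,0,0,1],[0,0,-1,0,0,0,1],[0,0.6,-1,0,0,0,1],[0,1,0,0,0,0,1]]]'
python3 -m pendant '[[[0.4,1,0,0,0,0,1],[0.4,1,0,0,0,0,1],[0.4,1,0,0,0,0,1],[0.4,1,0,0,0,0,1],[0.4,1,0,0,0,0,1],[0.4,1,0,0,0,0,1],[0.4,1,0,0,0,0,1],[0,0.9,0,0,0,0,1]]]'
cat > look.py <<'E'
from h import *
import sys
s=r.get_state(); print(s['tcp_pos'].round(4),s['eef_rot'].round(1),round(s['joints'][5]))
for n in sys.argv[2:]:
    c=cap(n); P=pts(c); cv2.imwrite(f'pics/{n}{sys.argv[1]}.png',c['frame'])
    H,S,V=cv2.split(cv2.cvtColor(c['frame'],cv2.COLOR_BGR2HSV)); z=P[...,2]
    ok=(P[...,0]>.25)&(P[...,0]<.9)&(abs(P[...,1])<.6)
    for k,m in {'dome':ok&(H>40)&(H<85)&(S>90)&(z>.035)&(z<.085),'pot':ok&(H>3)&(H<14)&(S>110)&(z>.03)&(z<.052)}.items():
        nc,L,st,ce=cv2.connectedComponentsWithStats(m.astype(np.uint8))
        for i in range(1,nc):
            if st[i,4]>25:
                q=P[L==i]; e=np.percentile(q,[2,98],axis=0); (cc,rr)=cv2.minEnclosingCircle((q[:,:2]*1000).astype(np.float32))
                if rr<45: print(n,k,st[i,4],ce[i].round(),'mid',e.mean(0).round(4),'z',e[:,2].round(3),'circ',np.round(cc,1),round(rr,1))
E
python3 look.py 5 wrist side scene
```

```text
time_s: 46.0
tcp_pos: [0.5161, -0.1482, 0.2113]
eef_rot: [179.9, -0.3, 6.9]
contact_force: [0.4, -0.1, 0.2]
gripper_width: 0.0728
gripper_force: 0.0
time_s: 46.8
tcp_pos: [0.5894, -0.2995, 0.2076]
eef_rot: [180.0, 0.0, 6.8]
contact_force: [-0.5, 1.0, -0.5]
gripper_width: 0.0876
gripper_force: 0.0
[ 0.5894 -0.2995  0.2076] [180.    0.    6.8] 107
wrist dome 639 [272. 191.] mid [ 0.5896 -0.2918  0.0561] z [0.05  0.062] circ [ 589.5 -291.7] 15.2
wrist pot 644 [274. 186.] mid [ 0.5889 -0.2929  0.0385] z [0.033 0.044] circ [ 588.3 -292.6] 24.5
side dome 71 [300. 234.] mid [ 0.5603 -0.0708  0.0711] z [0.067 0.075] circ [560.6 -72.6] 27.0
side dome 262 [303. 253.] mid [ 0.559  -0.1321  0.0715] z [0.068 0.075] circ [ 560.8 -129. ] 43.8
side dome 92 [330. 306.] mid [ 0.5856 -0.2931  0.0558] z [0.048 0.064] circ [ 586.2 -293. ] 16.0
side dome 112 [271. 350.] mid [ 0.4151 -0.3734  0.0541] z [0.044 0.064] circ [ 415.6 -370.5] 17.6
side pot 67 [281. 165.] mid [0.5678 0.2399 0.0412] z [0.031 0.052] circ [567.8 237.6] 30.2
side pot 73 [260. 171.] mid [0.4951 0.2317 0.0409] z [0.03  0.052] circ [494.4 234.2] 37.7
side pot 37 [311. 209.] mid [0.6227 0.0403 0.0412] z [0.031 0.052] circ [622.2  42.2] 38.9
side pot 111 [330. 311.] mid [ 0.5864 -0.2952  0.0389] z [0.032 0.046] circ [ 587.9 -292.3] 25.2
side pot 137 [272. 354.] mid [ 0.4157 -0.3733  0.0391] z [0.032 0.046] circ [ 416.1 -372. ] 25.2
scene dome 47 [162. 279.] mid [ 0.4226 -0.3771  0.0525] z [0.045 0.06 ] circ [ 421.5 -375.3] 13.9
scene dome 49 [223. 286.] mid [ 0.5921 -0.2979  0.0528] z [0.044 0.062] circ [ 592.2 -297.5] 14.1
scene pot 71 [163. 286.] mid [ 0.4249 -0.3778  0.0373] z [0.03  0.044] circ [ 421.  -375.1] 24.7
scene pot 68 [224. 292.] mid [ 0.5942 -0.2991  0.0365] z [0.03  0.043] circ [ 591.8 -296.8] 23.2
```

View pics/side5.png

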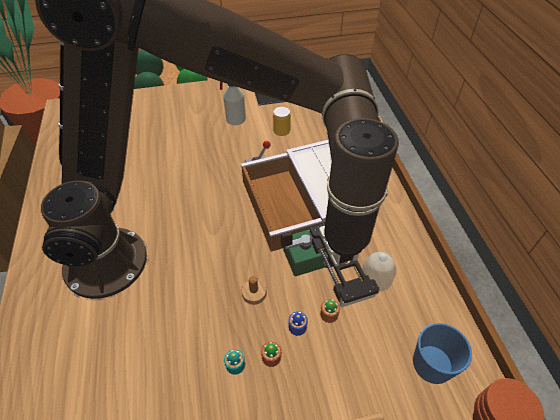

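View pics/wrist5.png

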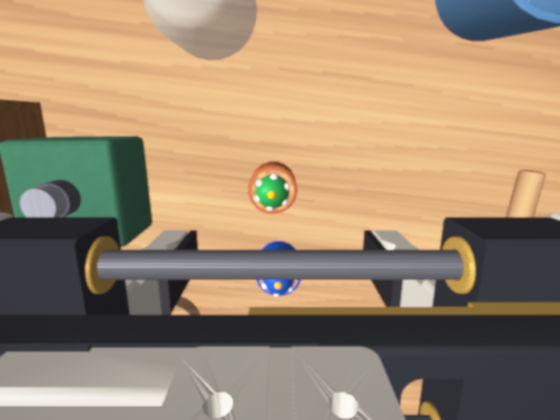

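Side view: the lid is slid to +x, the box is open and empty, and the lever leans to +x. The candidates in the wrist view are a terracotta pot with green dome at (272,188) and a blue pot at (278,270). The terracotta one fits the description and the blue one is the look-alike. I grasp the terracotta pot.

```bash
python3 -m pendant '[[[0,-0.27,0.9,0,0,0,1],[0,0,1,0,0,0,1],[0,0,1,0,0,0,1],[0,0,1,0,0,0,1],[0,0,1,0,0,0,1],[0,0,1,0,0,0,1],[0,0,1,0,0,0,1],[0,0,0.9,0,0,0,1]]]' 20
python3 -m pendant '[[[0,0,0.6,0,0,0,1],[0,0,0,0,0,0,0],[0,0,0,0,0,0,-1],[0,0,0,0,0,0,-1],[0,0,0,0,0,0,-1],[0,0,0,0,0,0,-1],[0,0,0,0,0,0,-1],[0,0,0,0,0,0,-1]]]'
```

```text
time_s: 47.75
tcp_pos: [0.5877, -0.2923, 0.0516]
eef_rot: [-180.0, 0.0, 6.8]
contact_force: [0.3, 0.0, 0.7]
gripper_width: 0.0873
gripper_force: 0.0
time_s: 48.55
tcp_pos: [0.5885, -0.2929, 0.0407]
eef_rot: [180.0, -0.0, 6.8]
contact_force: [-0.3, 0.9, 4.0]
gripper_width: 0.0476
gripper_force: 20.0
```

```bash
python3 -m pendant '[[[0,0,-0.5,0,0,0,-1],[0,0,-1,0,0,0,-1],[0,0,-1,0,0,0,-1],[0,0,-1,0,0,0,-1],[0,0,-1,0,0,0,-1],[0,0,-1,0,0,0,-1],[0,0,-1,0,0,0,-1],[0,0,-1,0,0,0,-1]]]'
python3 -m pendant '[[[0,-0.6,-1,0,0,0,-1],[0,-0.95,0,0,0,0,-1],[-0.04,-0.95,0,0,0,0,-1],[-0.04,-0.95,0,0,0,0,-1],[-0.04,-0.95,0,0,0,0,-1],[-0.04,-0.95,0,0,0,0,-1],[-0.04,-0.95,0,0,0,0,-1],[-0.04,-0.95,0,0,0,0,-1]]]'
python3 -m pendant '[[[0,-0.95,0,0,0,0,-1],[0,-0.95,0,0,0,0,-1],[0,-0.95,0,0,0,0,-1],[0,-0.95,0,0,0,0,-1],[0,-0.95,0,0,0,0,-1],[0,-0.95,0,0,0,0,-1],[0,-0.95,0,0,0,0,-1],[0,-0.95,0,0,0,0,-1]]]'
python3 -m pendant '[[[0,-0.95,0,0,0,0,-1],[0,-0.95,0,0,0,0,-1],[0,-0.3,0.7,0,0,0,-1],[0,0,1,0,0,0,-1],[0,0,1,0,0,0,-1],[0,0,1,0,0,0,-1],[0,0,1,0,0,0,-1],[0,0,1,0,0,0,-1]]]'
```

```text
time_s: 49.35
tcp_pos: [0.5878, -0.2928, 0.1912]
eef_rot: [-180.0, 0.0, 6.8]
contact_force: [-0.0, -0.7, -1.5]
gripper_width: 0.0475
gripper_force: 20.0
time_s: 50.15
tcp_pos: [0.5652, -0.148, 0.2092]
eef_rot: [-180.0, 0.1, 6.8]
contact_force: [0.6, 0.2, -2.3]
gripper_width: 0.0477
gripper_force: 20.0
time_s: 50.95
tcp_pos: [0.547, 0.0027, 0.2093]
eef_rot: [-180.0, 0.1, 6.8]
contact_force: [0.3, 0.6, -2.5]
gripper_width: 0.048
gripper_force: 20.0
time_s: 51.75
tcp_pos: [0.5419, 0.0454, 0.0948]
eef_rot: [-180.0, 0.1, 6.8]
contact_force: [-0.4, 0.1, -1.7]
gripper_width: 0.0477
gripper_force: 20.0
```

```bash
python3 -m pendant '[[[0,0,0.8,0,0,0,-1],[0,0,0.8,0,0,0,-1],[0,0,0.4,0,0,0,-1],[0,0,0.2,0,0,0,-1],[0,0,0.1,0,0,0,-1],[0,0,0,0,0,0,-1],[0,0,0,0,0,0,-1],[0,0,0,0,0,0,-1]]]'
```

```text
time_s: 52.55
tcp_pos: [0.5434, 0.0453, 0.0508]
eef_rot: [-180.0, -0.1, 6.8]
contact_force: [0.5, -0.2, -2.1]
gripper_width: 0.0474
gripper_force: 20.0
```

```bash
python3 -m pendant '[[[0,0,0.05,0,0,0,-1],[0,0,0.05,0,0,0,-1],[0,0,0.05,0,0,0,-1],[0,0,0.05,0,0,0,-1],[0,0,0,0,0,0,-1],[0,0,0,0,0,0,-1],[0,0,0,0,0,0,-1],[0,0,0,0,0,0,-1]]]'
```

```text
time_s: 53.35
tcp_pos: [0.5431, 0.0451, 0.0467]
eef_rot: [180.0, -0.0, 6.8]
contact_force: [-2.7, 0.9, 4.4]
gripper_width: 0.0475
gripper_force: 20.0
```

```bash
python3 -m pendant '[[[0,0,0,0,0,0,0.4],[0,0,0,0,0,0,1],[0,0,0,0,0,0,1],[0,0,-0.5,0,0,0,1],[0,0,-1,0,0,0,1],[0,0,-1,0,0,0,1],[0,0,-1,0,0,0,1],[0,0,-1,0,0,0,1]]]'
python3 -m pendant '[[[0,0,-1,0,0,0,1],[-0.41,0.95,-1,0,0,0,1],[-0.41,0.95,-1,0,0,0,1],[-0.41,0.95,0,0,0,0,1],[-0.41,0.95,0,0,0,0,1],[-0.41,0.95,0,0,0,0,1],[-0.41,0.95,0,0,0,0,1],[-0.41,0.95,0,0,0,0,1]]]' | sed -n 2,4p
python3 -m pendant '[[[-0.41,0.95,0,0,0,0,1],[-0.41,0.95,0,0,0,0,1],[-0.41,0.95,0,0,0,0,1],[-0.41,0.95,0,0,0,0,1],[-0.41,0.95,0,0,0,0,1],[-0.41,0.95,0,0,0,0,1],[-0.41,0.95,0,0,0,0,1],[-0.41,0.95,0,0,0,0,1]]]' | sed -n 2,4p
python3 -m pendant '[[[-0.41,0.95,0,0,0,0,1],[-0.41,0.95,0,0,0,0,1],[-0.41,0.95,0,0,0,0,1],[-0.41,0.95,0,0,0,0,1],[-0.41,0.95,0,0,0,0,1],[-0.41,0.95,0,0,0,0,1],[0,0,0,0,0,0,1],[0,0,0,0,0,0,1]]]' | sed -n 2,4p
python3 look.py 6 wrist side scene
```

```text
time_s: 54.15
tcp_pos: [0.5431, 0.0451, 0.1377]
eef_rot: [-180.0, -0.0, 6.8]
contact_force: [-0.4, 0.1, 0.6]
gripper_width: 0.0876
gripper_force: 0.0
tcp_pos: [0.5015, -0.0945, 0.197]
eef_rot: [180.0, -0.0, 6.8]
contact_force: [0.5, -0.7, -0.0]
tcp_pos: [0.4544, -0.2532, 0.197]
eef_rot: [180.0, -0.0, 6.8]
contact_force: [-0.5, 0.1, -0.6]
tcp_pos: [0.4191, -0.3717, 0.1965]
eef_rot: [180.0, -0.0, 6.7]
contact_force: [0.1, -0.6, 0.1]
[ 0.4191 -0.3717  0.1965] [180.   -0.    6.7] 118
wrist dome 2419 [25. 23.] mid [ 0.5363 -0.1485  0.0537] z [0.036 0.071] circ [ 537.6 -139. ] 29.6
wrist dome 685 [280. 196.] mid [ 0.4186 -0.3719  0.0558] z [0.05  0.062] circ [ 417.8 -371.9] 15.3
wrist pot 690 [282. 191.] mid [ 0.4173 -0.3732  0.0384] z [0.033 0.044] circ [ 416.7 -373. ] 24.5
side pot 26 [320. 229.] mid [ 0.6284 -0.0436  0.04  ] z [0.031 0.049] circ [627.8 -43.9] 13.2
side pot 72 [270. 358.] mid [ 0.4131 -0.3809  0.038 ] z [0.031 0.045] circ [ 413.6 -376.7] 23.8
scene dome 30 [274. 225.] mid [0.5473 0.0374 0.0592] z [0.05  0.068] circ [548.3  38.4] 14.7
scene dome 48 [162. 279.] mid [ 0.4229 -0.3763  0.054 ] z [0.047 0.061] circ [ 420.6 -375.3] 14.7
scene pot 59 [275. 231.] mid [0.5503 0.0397 0.0387] z [0.031 0.047] circ [547.5  40.1] 23.8
scene pot 69 [163. 286.] mid [ 0.4261 -0.3763  0.0366] z [0.031 0.042] circ [ 422.5 -376.7] 23.8
```

View pics/side6.png

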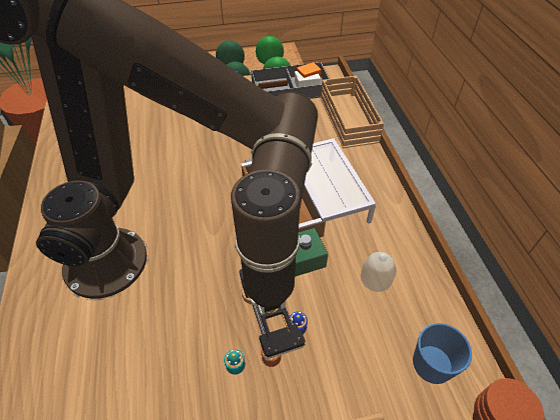

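View pics/wrist6.png

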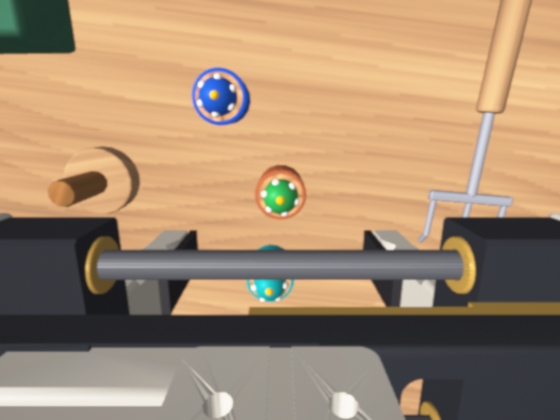

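Wrist view: the terracotta cactus is at (280,193), the turquoise pot at (270,285) and the blue one at (218,95). I take the middle terracotta pot, which is well centred.

```bash
python3 -m pendant '[[[-0.05,0.07,0.9,0,0,0,1],[0,0,1,0,0,0,1],[0,0,1,0,0,0,1],[0,0,1,0,0,0,1],[0,0,1,0,0,0,1],[0,0,1,0,0,0,1],[0,0,1,0,0,0,1],[0,0,0.7,0,0,0,1]]]' 20
python3 -m pendant '[[[0,0,0.2,0,0,0,1],[0,0,0,0,0,0,0],[0,0,0,0,0,0,-1],[0,0,0,0,0,0,-1],[0,0,0,0,0,0,-1],[0,0,0,0,0,0,-1],[0,0,0,0,0,0,-1],[0,0,-0.5,0,0,0,-1]]]'
python3 -m pendant '[[[0,0,-1,0,0,0,-1],[0,0,-1,0,0,0,-1],[0,0,-1,0,0,0,-1],[0,0,-1,0,0,0,-1],[0,0,-1,0,0,0,-1],[0,0,-1,0,0,0,-1],[0,0,-1,0,0,0,-1],[0,0,-1,0,0,0,-1]]]'
```

```text
time_s: 57.5
tcp_pos: [0.4185, -0.3721, 0.0431]
eef_rot: [-180.0, 0.0, 6.9]
contact_force: [-0.1, -0.7, -0.6]
gripper_width: 0.0875
gripper_force: 0.0
time_s: 58.3
tcp_pos: [0.4175, -0.3725, 0.0494]
eef_rot: [-179.9, 0.1, 6.8]
contact_force: [0.0, -0.2, -1.0]
gripper_width: 0.0477
gripper_force: 20.0
time_s: 59.1
tcp_pos: [0.4181, -0.3728, 0.2116]
eef_rot: [-180.0, -0.0, 6.8]
contact_force: [-0.1, 0.7, -1.6]
gripper_width: 0.0476
gripper_force: 20.0
```

```bash
python3 -m pendant '[[[0.33,-0.97,0,0,0,0,-1],[0.33,-0.97,0,0,0,0,-1],[0.33,-0.97,0,0,0,0,-1],[0.33,-0.97,0,0,0,0,-1],[0.33,-0.97,0,0,0,0,-1],[0.33,-0.97,0,0,0,0,-1],[0.33,-0.97,0,0,0,0,-1],[0.33,-0.97,0,0,0,0,-1]]]' | sed -n 2,6p
python3 -m pendant '[[[0.33,-0.97,0,0,0,0,-1],[0.33,-0.97,0,0,0,0,-1],[0.33,-0.97,0,0,0,0,-1],[0.33,-0.97,0,0,0,0,-1],[0.33,-0.97,0,0,0,0,-1],[0.33,-0.97,0,0,0,0,-1],[0.33,-0.97,0,0,0,0,-1],[0.33,-0.97,0,0,0,0,-1]]]' | sed -n 2,6p
python3 -m pendant '[[[0.33,-0.97,0,0,0,0,-1],[0.33,-0.97,0,0,0,0,-1],[0.33,-0.97,0,0,0,0,-1],[0.33,-0.97,0,0,0,0,-1],[0.33,-0.97,0,0,0,0,-1],[0.33,-0.97,0,0,0,0,-1],[0.33,-0.97,0,0,0,0,-1],[0.33,-0.97,0,0,0,0,-1]]]' | sed -n 2,6p
python3 -m pendant '[[[0.33,-0.97,0,0,0,0,-1],[0.33,-0.97,0,0,0,0,-1],[0,0,1,0,0,0,-1],[0,0,1,0,0,0,-1],[0,0,1,0,0,0,-1],[0,0,0.5,0,0,0,-1],[0,0,0,0,0,0,-1],[0,0,0,0,0,0,-1]]]' | sed -n 2,6p
python3 look.py 7 wrist scene
```

```text
tcp_pos: [0.4523, -0.2117, 0.2107]
eef_rot: [-180.0, -0.0, 6.8]
contact_force: [1.5, 0.2, -1.9]
gripper_width: 0.0472
gripper_force: 20.0
tcp_pos: [0.4864, -0.0515, 0.2107]
eef_rot: [-180.0, -0.0, 6.8]
contact_force: [-0.0, -0.8, -1.6]
gripper_width: 0.0475
gripper_force: 20.0
tcp_pos: [0.5205, 0.1089, 0.2107]
eef_rot: [-180.0, -0.0, 6.8]
contact_force: [0.5, -0.8, -0.8]
gripper_width: 0.0473
gripper_force: 20.0
tcp_pos: [0.5297, 0.1486, 0.1407]
eef_rot: [180.0, -0.0, 6.8]
contact_force: [1.2, -0.7, -0.5]
gripper_width: 0.0476
gripper_force: 20.0
[0.5297 0.1486 0.1407] [180.   -0.    6.8] 61
wrist dome 825 [422. 206.] mid [0.5485 0.0482 0.0589] z [0.05  0.068] circ [546.1  48.4] 14.4
wrist pot 977 [407. 191.] mid [0.5509 0.047  0.0401] z [0.031 0.049] circ [543.1  44.5] 24.8
wrist pot 44 [236. 293.] mid [0.4544 0.1757 0.0418] z [0.032 0.052] circ [454.5 175.5] 5.9
wrist pot 31 [326. 291.] mid [0.4634 0.1024 0.041 ] z [0.031 0.051] circ [463.4 102.4] 5.9
scene dome 29 [274. 225.] mid [0.5479 0.0366 0.057 ] z [0.048 0.066] circ [547.7  36.6] 12.4
scene pot 54 [275. 231.] mid [0.5508 0.038  0.0397] z [0.032 0.047] circ [549.2  39.8] 24.2
```

```bash
python3 -m pendant '[[[0,0,1,0,0,0,-1],[0,0,1,0,0,0,-1],[0,0,1,0,0,0,-1],[0,0,1,0,0,0,-1],[0,0,0.4,0,0,0,-1],[0,0,0.15,0,0,0,-1],[0,0,0,0,0,0,-1],[0,0,0,0,0,0,-1]]]'
python3 -m pendant '[[[0,0,0.05,0,0,0,-1],[0,0,0.05,0,0,0,-1],[0,0,0.05,0,0,0,-1],[0,0,0.05,0,0,0,-1],[0,0,0,0,0,0,-1],[0,0,0,0,0,0,-1],[0,0,0,0,0,0,-1],[0,0,0,0,0,0,-1]]]'
```

```text
time_s: 63.2
tcp_pos: [0.5298, 0.1486, 0.0502]
eef_rot: [-180.0, -0.1, 6.8]
contact_force: [0.3, 0.2, -1.8]
gripper_width: 0.0475
gripper_force: 20.0
time_s: 64.0
tcp_pos: [0.5294, 0.1483, 0.0465]
eef_rot: [-180.0, -0.0, 6.8]
contact_force: [-5.1, -0.2, 11.8]
gripper_width: 0.0471
gripper_force: 20.0
```

```bash
python3 -m pendant '[[[0,0,0,0,0,0,0.4],[0,0,0,0,0,0,0.7],[0,0,0,0,0,0,0.7],[0,0,-0.5,0,0,0,0.7],[0,0,-1,0,0,0,1],[0,0,-1,0,0,0,1],[0,0,-1,0,0,0,1],[0,0,-1,0,0,0,1]]]'
python3 -m pendant '[[[0,0,-1,0,0,0,1],[-0.18,0.93,-1,0,0,0,1],[-0.18,0.93,-1,0,0,0,1],[-0.18,0.93,0,0,0,0,1],[-0.18,0.93,0,0,0,0,1],[-0.18,0.93,0,0,0,0,1],[-0.18,0.93,0,0,0,0,1],[-0.18,0.93,0,0,0,0,1]]]'
python3 -m pendant '[[[-0.18,0.93,0,0,0,0,1],[-0.18,0.93,0,0,0,0,1],[-0.18,0.93,0,0,0,0,1],[-0.18,0.93,0,0,0,0,1],[-0.18,0.93,0,0,0,0,1],[-0.18,0.93,0,0,0,0,1],[-0.18,0.93,0,0,0,0,1],[0,0,0,0,0,0,1]]]'
python3 look.py 8 wrist side scene
python3 - <<'E'
from h import *
c=cap('wrist'); P=pts(c); V=c['frame'].max(2)
m=(V<60)&(P[...,2]>.143)&(P[...,2]<.155)
nc,L,st,ce=cv2.connectedComponentsWithStats(m.astype(np.uint8))
for i in range(1,nc):
    if st[i,4]>40: print(st[i],ce[i],P[L==i].mean(0).round(4),cv2.minAreaRect((P[L==i][:,:2]*1000).astype(np.float32)))
E
```

```text
time_s: 64.8
tcp_pos: [0.5292, 0.1482, 0.1367]
eef_rot: [-180.0, -0.0, 6.8]
contact_force: [-0.0, 0.0, 0.5]
gripper_width: 0.0873
gripper_force: 0.0
time_s: 65.6
tcp_pos: [0.5194, 0.0151, 0.1959]
eef_rot: [-180.0, -0.0, 6.8]
contact_force: [0.3, 0.7, -0.6]
gripper_width: 0.0877
gripper_force: 0.0
time_s: 66.4
tcp_pos: [0.5096, -0.1178, 0.1957]
eef_rot: [180.0, -0.0, 6.7]
contact_force: [-0.5, -0.4, 0.0]
gripper_width: 0.0877
gripper_force: 0.0
[ 0.5096 -0.1178  0.1957] [180.   -0.    6.7] 88
wrist dome 901 [ 95. 136.] mid [0.5437 0.0419 0.0611] z [0.054 0.068] circ [542.3  47. ] 19.6
wrist pot 1009 [116. 134.] mid [0.5434 0.0406 0.0403] z [0.031 0.05 ] circ [542.9  44. ] 24.7
wrist pot 976 [ 12. 141.] mid [0.5284 0.1298 0.0399] z [0.03  0.049] circ [527.7 141. ] 23.2
side pot 51 [258. 171.] mid [0.4886 0.2308 0.0416] z [0.031 0.052] circ [488.6 231.7] 29.8
side pot 39 [290. 215.] mid [0.5518 0.0278 0.0419] z [0.033 0.051] circ [551.8  29.8] 14.0
scene dome 30 [274. 225.] mid [0.5472 0.0373 0.06  ] z [0.053 0.067] circ [550.3  39.1] 14.6
scene pot 57 [286. 217.] mid [0.5362 0.1377 0.0398] z [0.03  0.049] circ [535.3 139. ] 22.7
scene pot 59 [275. 231.] mid [0.5506 0.0395 0.0392] z [0.031 0.047] circ [549.1  39.8] 23.8
[269 205  20  42 681] [278.48898678 225.55359765] [ 0.512  -0.1154  0.144 ] ((511.586669921875, -115.41260528564453), (27.052934646606445, 11.712757110595703), 6.276674747467041)
```

View pics/scene8.png

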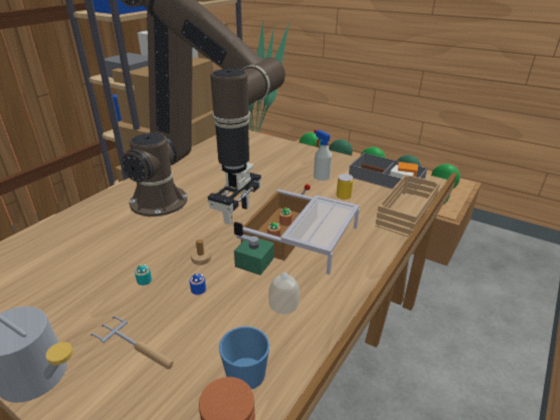

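Both terracotta cacti stand upright in the box at (274,230) and (286,215), and only the turquoise and blue pots remain on the bench. Now I crank shut, clockwise.

```bash
python3 -m pendant '[[[0.07,-0.12,0.68,0,0,0,1],[0,0,0.68,0,0,0,0.3],[0,0,0.68,0,0,0,0.3],[0,0,0.68,0,0,0,0.3],[0,0,0.68,0,0,0,0.2],[0,0,0,0,0,0,-0.3],[0,0,0,0,0,0,-1],[0,0,0,0,0,0,-1]]]' 30
python3 -m pendant '[[[0,0,0,0,0,0,-1],[0,0,0,0,0,0,-1],[0,0,0,0,0,0,-1],[0,0,0,0,0,0,-1],[0.007,-0.195,0,0,0,1,-1],[0.007,-0.195,0,0,0,1,-1],[0.007,-0.195,0,0,0,1,-1],[0.007,-0.195,0,0,0,1,-1]]]'
python3 -m pendant '[[[0.007,-0.195,0,0,0,1,-1],[0.007,-0.195,0,0,0,1,-1],[0.007,-0.195,0,0,0,1,-1],[0.007,-0.195,0,0,0,1,-1],[0.007,-0.195,0,0,0,1,-1],[0.007,-0.195,0,0,0,1,-1],[0.007,-0.195,0,0,0,1,-1],[0.007,-0.195,0,0,0,1,-1]]]'
```

```text
time_s: 67.4
tcp_pos: [0.5117, -0.1135, 0.128]
eef_rot: [180.0, -0.1, 6.8]
contact_force: [-0.2, -0.1, -0.8]
gripper_width: 0.037
gripper_force: 0.0
time_s: 68.2
tcp_pos: [0.5116, -0.0987, 0.1276]
eef_rot: [180.0, -0.0, -9.4]
contact_force: [0.4, -4.1, 2.3]
gripper_width: 0.0139
gripper_force: 30.0
time_s: 69.0
tcp_pos: [0.5248, -0.0711, 0.1276]
eef_rot: [180.0, -0.1, -41.4]
contact_force: [0.1, -6.2, 2.2]
gripper_width: 0.0139
gripper_force: 30.0
```

```bash
python3 -m pendant '[[[0.057,-0.14,0,0,0,1,-1],[0.007,-0.195,0,0,0,1,-1],[0.007,-0.195,0,0,0,1,-1],[0.007,-0.195,0,0,0,1,-1],[0.007,-0.195,0,0,0,1,-1],[0.007,-0.195,0,0,0,1,-1],[0.007,-0.195,0,0,0,1,-1],[0.007,-0.195,0,0,0,1,-1]]]' | sed -n 2,4p
python3 -m pendant '[[[0.007,-0.195,0,0,0,1,-1],[0.007,-0.195,0,0,0,1,-1],[0.007,-0.195,0,0,0,1,-1],[0.007,-0.195,0,0,0,1,-1],[0.007,-0.195,0,0,0,1,-1],[0.007,-0.195,0,0,0,1,-1],[0.007,-0.195,0,0,0,1,-1],[0.007,-0.195,0,0,0,1,-1]]]' | sed -n 2,4p
python3 -m pendant '[[[0.007,-0.195,0,0,0,1,-1],[0.007,-0.195,0,0,0,1,-1],[0.007,-0.195,0,0,0,1,-1],[0.007,-0.195,0,0,0,1,-1],[0.007,-0.195,0,0,0,1,-1],[0.007,-0.195,0,0,0,1,-1],[0.007,-0.195,0,0,0,1,-1],[0.007,-0.195,0,0,0,1,-1]]]' | sed -n 2,4p
python3 -m pendant '[[[0.007,-0.195,0,0,0,1,-1],[0.007,-0.195,0,0,0,1,-1],[0.007,-0.195,0,0,0,1,-1],[0.007,-0.195,0,0,0,1,-1],[0.007,-0.195,0,0,0,1,-1],[0.007,-0.195,0,0,0,1,-1],[0.007,-0.195,0,0,0,1,-1],[0.007,-0.195,0,0,0,1,-1]]]' | sed -n 2,4p
python3 -m pendant '[[[0.007,-0.195,0,0,0,1,-1],[0.007,-0.195,0,0,0,1,-1],[0.007,-0.195,0,0,0,1,-1],[0.007,-0.195,0,0,0,1,-1],[0.007,-0.195,0,0,0,1,-1],[0.007,-0.195,0,0,0,1,-1],[0.007,-0.195,0,0,0,1,-1],[0.007,-0.195,0,0,0,1,-1]]]' | sed -n 2,4p
python3 -m pendant '[[[0.007,-0.195,0,0,0,1,-1],[0.007,-0.195,0,0,0,1,-1],[0.007,-0.195,0,0,0,1,-1],[0.007,-0.195,0,0,0,1,-1],[0.007,-0.195,0,0,0,1,-1],[0.007,-0.195,0,0,0,1,-1],[0.007,-0.195,0,0,0,1,-1],[0.007,-0.195,0,0,0,1,-1]]]' | sed -n 2,4p
python3 -c "
from h import *
print(r.get_state()['joints'].round(1))"
```

```text
tcp_pos: [0.5505, -0.055, 0.1276]
eef_rot: [180.0, 0.0, -73.4]
contact_force: [-2.4, 1.6, 3.6]
tcp_pos: [0.5811, -0.0547, 0.1276]
eef_rot: [180.0, -0.0, -105.4]
contact_force: [-3.4, 0.0, 5.6]
tcp_pos: [0.6071, -0.0707, 0.1276]
eef_rot: [180.0, -0.0, -137.4]
contact_force: [-5.1, 1.4, 7.0]
tcp_pos: [0.6206, -0.0981, 0.1275]
eef_rot: [180.0, -0.1, -169.4]
contact_force: [-6.3, 3.1, 8.2]
tcp_pos: [0.6177, -0.1284, 0.1275]
eef_rot: [180.0, -0.1, 158.6]
contact_force: [-6.4, 6.0, 7.9]
tcp_pos: [0.5992, -0.1525, 0.1276]
eef_rot: [-180.0, -0.1, 126.7]
contact_force: [-5.8, 7.6, 7.3]
[ 3.70e+00  2.11e+01 -1.55e+01 -1.00e-01 -5.35e+01 -1.47e+02]
```

```bash
python3 -m pendant '[[[0,0,0,0,0,0,0.25],[0,0,0,0,0,0,0.25],[0,0,0,0,0,0,0.25],[0,0,0,0,0,-1,0.25],[0,0,0,0,0,-1,0.25],[0,0,0,0,0,-1,0.25],[0,0,0,0,0,-1,0.25],[0,0,0,0,0,-1,0.25]]]' | sed -n 2,5p
python3 -m pendant '[[[0,0,0,0,0,-1,0.25],[0,0,0,0,0,-1,0.25],[0,0,0,0,0,-1,0.25],[0,0,0,0,0,-1,0.25],[0,0,0,0,0,-1,0.25],[0,0,0,0,0,-1,0.25],[0,0,0,0,0,-1,0.25],[0,0,0,0,0,-1,0.25]]]' | sed -n 4p
python3 -m pendant '[[[0,0,0,0,0,-1,0.25],[0,0,0,0,0,-1,0.25],[0,0,0,0,0,-1,0.25],[0,0,0,0,0,-1,0.25],[0,0,0,0,0,-1,0.25],[0,0,0,0,0,-1,0.25],[0,0,0,0,0,-1,0.25],[0,0,0,0,0,-1,0.25]]]' | sed -n 4p
python3 -m pendant '[[[0,0,0,0,0,-1,0.25],[0,0,0,0,0,-1,0.25],[0,0,0,0,0,-1,0.25],[0,0,0,0,0,-1,0.25],[0,0,0,0,0,-1,0.25],[0,0,0,0,0,-1,0.25],[0,0,0,0,0,-1,0.25],[0,0,0,0,0,-1,0.25]]]' | sed -n 4p
python3 -m pendant '[[[0,0,0,0,0,-1,0.25],[0,0,0,0,0,-1,0.25],[0,0,0,0,0,-1,0.25],[0,0,0,0,0,-1,0.25],[0,0,0,0,0,-1,0.25],[0,0,0,0,0,-1,0.25],[0,0,0,0,0,-1,0.25],[0,0,0,0,0,-1,0.25]]]' | sed -n 4p
python3 -m pendant '[[[0,0,0,0,0,-1,0.25],[0,0,0,0,0,-1,0.25],[0,0,0,0,0,-1,0.25],[0,0,0,0,0,-1,0.25],[0,0,0,0,0,-1,0.25],[0,0,0,0,0,-1,0.25],[0,0,0,0,0,-1,0.25],[0,0,0,0,0,-1,0]]]' | sed -n 2,5p
```

```text
tcp_pos: [0.6002, -0.1536, 0.1269]
eef_rot: [-180.0, -0.0, 147.0]
contact_force: [0.5, -0.8, -1.0]
gripper_width: 0.0547
contact_force: [-0.4, 0.2, -0.2]
contact_force: [0.1, -1.3, -0.6]
contact_force: [-0.6, 0.5, 0.1]
contact_force: [-0.6, -0.1, -0.9]
tcp_pos: [0.6002, -0.1535, 0.1268]
eef_rot: [180.0, 0.0, -53.0]
contact_force: [-0.2, 0.4, 0.2]
gripper_width: 0.0509
```

```bash
python3 -m pendant '[[[-0.07,0,-0.06,0,0,0,-1],[0,0,0,0,0,0,-1],[0,0,0,0,0,0,-1],[0,0,0,0,0,0,-1],[0,0,0,0,0,0,-1],[-0.007,0.195,0,0,0,1,-1],[-0.007,0.195,0,0,0,1,-1],[-0.007,0.195,0,0,0,1,-1]]]' | sed -n 2,6p
python3 -m pendant '[[[-0.007,0.195,0,0,0,1,-1],[-0.007,0.195,0,0,0,1,-1],[-0.007,0.195,0,0,0,1,-1],[-0.007,0.195,0,0,0,1,-1],[-0.007,0.195,0,0,0,1,-1],[-0.007,0.195,0,0,0,1,-1],[-0.007,0.195,0,0,0,1,-1],[-0.007,0.195,0,0,0,1,-1]]]' | sed -n 2,4p
python3 -m pendant '[[[-0.007,0.195,0,0,0,1,-1],[-0.007,0.195,0,0,0,1,-1],[-0.007,0.195,0,0,0,1,-1],[-0.007,0.195,0,0,0,1,-1],[-0.007,0.195,0,0,0,1,-1],[-0.007,0.195,0,0,0,1,-1],[-0.007,0.195,0,0,0,1,-1],[-0.007,0.195,0,0,0,1,-1]]]' | sed -n 2,4p
python3 -m pendant '[[[-0.007,0.195,0,0,0,1,-1],[-0.007,0.195,0,0,0,1,-1],[-0.007,0.195,0,0,0,1,-1],[-0.007,0.195,0,0,0,1,-1],[-0.007,0.195,0,0,0,1,-1],[-0.007,0.195,0,0,0,1,-1],[-0.007,0.195,0,0,0,1,-1],[-0.007,0.195,0,0,0,1,-1]]]' | sed -n 2,4p
python3 -m pendant '[[[-0.007,0.195,0,0,0,1,-1],[-0.007,0.195,0,0,0,1,-1],[-0.007,0.195,0,0,0,1,-1],[-0.007,0.195,0,0,0,1,-1],[-0.007,0.195,0,0,0,1,-1],[-0.007,0.195,0,0,0,1,-1],[-0.007,0.195,0,0,0,1,-1],[-0.007,0.195,0,0,0,1,-1]]]' | sed -n 2,4p
python3 -m pendant '[[[-0.007,0.195,0,0,0,1,-1],[-0.007,0.195,0,0,0,1,-1],[-0.007,0.195,0,0,0,1,-1],[-0.007,0.195,0,0,0,1,-1],[-0.007,0.195,0,0,0,1,-1],[-0.007,0.195,0,0,0,1,-1],[-0.007,0.195,0,0,0,1,-1],[-0.007,0.195,0,0,0,1,-1]]]' | sed -n 2,4p
python3 -c "
from h import *
print(r.get_state()['joints'].round(1))"
```

```text
tcp_pos: [0.5892, -0.1584, 0.1283]
eef_rot: [-180.0, -0.0, -65.4]
contact_force: [0.7, 1.1, -0.3]
gripper_width: 0.0139
gripper_force: 30.0
tcp_pos: [0.559, -0.1629, 0.1283]
eef_rot: [-180.0, 0.0, -97.4]
contact_force: [1.0, 1.1, -1.6]
tcp_pos: [0.531, -0.1507, 0.1283]
eef_rot: [-179.9, 0.0, -129.4]
contact_force: [2.5, 0.6, -3.3]
tcp_pos: [0.5136, -0.1255, 0.1283]
eef_rot: [-180.0, 0.1, -161.4]
contact_force: [4.6, -2.3, -5.2]
tcp_pos: [0.5123, -0.095, 0.1283]
eef_rot: [-180.0, 0.1, 166.6]
contact_force: [5.9, -4.9, -6.9]
tcp_pos: [0.5273, -0.0685, 0.1283]
eef_rot: [180.0, 0.1, 134.6]
contact_force: [5.0, -6.9, -5.7]
[ 1.380e+01  1.360e+01 -2.670e+01  1.000e-01 -4.970e+01 -1.492e+02]
```

```bash
python3 -m pendant '[[[0,0,0,0,0,0,0.25],[0,0,0,0,0,0,0.25],[0,0,0,0,0,0,0.25],[0,0,0,0,0,-1,0.25],[0,0,0,0,0,-1,0.25],[0,0,0,0,0,-1,0.25],[0,0,0,0,0,-1,0.25],[0,0,0,0,0,-1,0.25]]]' | sed -n 2,5p
python3 -m pendant '[[[0,0,0,0,0,-1,0.25],[0,0,0,0,0,-1,0.25],[0,0,0,0,0,-1,0.25],[0,0,0,0,0,-1,0.25],[0,0,0,0,0,-1,0.25],[0,0,0,0,0,-1,0.25],[0,0,0,0,0,-1,0.25],[0,0,0,0,0,-1,0.25]]]' | sed -n 4p
python3 -m pendant '[[[0,0,0,0,0,-1,0.25],[0,0,0,0,0,-1,0.25],[0,0,0,0,0,-1,0.25],[0,0,0,0,0,-1,0.25],[0,0,0,0,0,-1,0.25],[0,0,0,0,0,-1,0.25],[0,0,0,0,0,-1,0.25],[0,0,0,0,0,-1,0.25]]]' | sed -n 4p
python3 -m pendant '[[[0,0,0,0,0,-1,0.25],[0,0,0,0,0,-1,0.25],[0,0,0,0,0,-1,0.25],[0,0,0,0,0,-1,0.25],[0,0,0,0,0,-1,0.25],[0,0,0,0,0,-1,0.25],[0,0,0,0,0,-1,0.25],[0,0,0,0,0,-1,0.25]]]' | sed -n 4p
python3 -m pendant '[[[0,0,0,0,0,-1,0.25],[0,0,0,0,0,-1,0.25],[0,0,0,0,0,-1,0.25],[0,0,0,0,0,-1,0.25],[0,0,0,0,0,-1,0.25],[0,0,0,0,0,-1,0.25],[0,0,0,0,0,-1,0.25],[0,0,0,0,0,-1,0.25]]]' | sed -n 4p
python3 -m pendant '[[[0,0,0,0,0,-1,0.25],[0,0,0,0,0,-1,0.25],[0,0,0,0,0,-1,0.25],[0,0,0,0,0,-1,0.25],[0,0,0,0,0,-1,0.25],[0,0,0,0,0,-1,0.25],[0,0,0,0,0,-1,0.25],[0,0,0,0,0,-1,0]]]' | sed -n 2,5p
```

```text
tcp_pos: [0.5263, -0.0678, 0.1285]
eef_rot: [180.0, 0.0, 155.0]
contact_force: [0.6, 0.2, -0.1]
gripper_width: 0.0545
contact_force: [-0.5, 0.3, -0.1]
contact_force: [-0.1, -0.2, -0.7]
contact_force: [0.1, -0.5, 0.3]
contact_force: [-0.4, 0.7, -0.3]
tcp_pos: [0.5263, -0.0678, 0.1285]
eef_rot: [-180.0, 0.0, -45.0]
contact_force: [0.3, 0.4, -0.5]
gripper_width: 0.0507
```

```bash
python3 -m pendant '[[[0.06,0,0.02,0,0,0,-1],[0,0,0,0,0,0,-1],[0,0,0,0,0,0,-1],[0,0,0,0,0,0,-1],[0,0,0,0,0,0,-1],[0.007,-0.195,0,0,0,1,-1],[0.007,-0.195,0,0,0,1,-1],[0.007,-0.195,0,0,0,1,-1]]]' | sed -n 2,6p
python3 -m pendant '[[[0.007,-0.195,0,0,0,1,-1],[0.007,-0.195,0,0,0,1,-1],[0.007,-0.195,0,0,0,1,-1],[0.007,-0.195,0,0,0,1,-1],[0.007,-0.195,0,0,0,1,-1],[0.007,-0.195,0,0,0,1,-1],[0.007,-0.195,0,0,0,1,-1],[0.007,-0.195,0,0,0,1,-1]]]' | sed -n 2,4p
python3 -m pendant '[[[0.007,-0.195,0,0,0,1,-1],[0.007,-0.195,0,0,0,1,-1],[0.007,-0.195,0,0,0,1,-1],[0.007,-0.195,0,0,0,1,-1],[0.007,-0.195,0,0,0,1,-1],[0.007,-0.195,0,0,0,1,-1],[0.007,-0.195,0,0,0,1,-1],[0.007,-0.195,0,0,0,1,-1]]]' | sed -n 2,4p
python3 -m pendant '[[[0.007,-0.195,0,0,0,1,-1],[0.007,-0.195,0,0,0,1,-1],[0.007,-0.195,0,0,0,1,-1],[0.007,-0.195,0,0,0,1,-1],[0.007,-0.195,0,0,0,1,-1],[0.007,-0.195,0,0,0,1,-1],[0.007,-0.195,0,0,0,1,-1],[0.007,-0.195,0,0,0,1,-1]]]' | sed -n 2,4p
python3 -m pendant '[[[0.007,-0.195,0,0,0,1,-1],[0.007,-0.195,0,0,0,1,-1],[0.007,-0.195,0,0,0,1,-1],[0.007,-0.195,0,0,0,1,-1],[0.007,-0.195,0,0,0,1,-1],[0.007,-0.195,0,0,0,1,-1],[0.007,-0.195,0,0,0,1,-1],[0.007,-0.195,0,0,0,1,-1]]]' | sed -n 2,4p
python3 -m pendant '[[[0.007,-0.195,0,0,0,1,-1],[0.007,-0.195,0,0,0,1,-1],[0.007,-0.195,0,0,0,1,-1],[0.007,-0.195,0,0,0,1,-1],[0.007,-0.195,0,0,0,1,-1],[0.007,-0.195,0,0,0,1,-1],[0.007,-0.195,0,0,0,1,-1],[0.007,-0.195,0,0,0,1,-1]]]' | sed -n 2,4p
python3 -c "
from h import *
print(r.get_state()['joints'].round(1))"
```

```text
tcp_pos: [0.5363, -0.0614, 0.128]
eef_rot: [180.0, 0.0, -57.4]
contact_force: [-0.1, -0.8, -0.2]
gripper_width: 0.0138
gripper_force: 30.0
tcp_pos: [0.5656, -0.0527, 0.1279]
eef_rot: [180.0, -0.0, -89.4]
contact_force: [-1.7, -0.7, 1.8]
tcp_pos: [0.5951, -0.0608, 0.1279]
eef_rot: [179.9, -0.0, -121.4]
contact_force: [-3.1, -0.4, 3.6]
tcp_pos: [0.6157, -0.0833, 0.128]
eef_rot: [180.0, -0.1, -153.4]
contact_force: [-5.3, 1.2, 3.8]
tcp_pos: [0.6213, -0.1133, 0.1279]
eef_rot: [180.0, -0.1, 174.6]
contact_force: [-4.7, 3.7, 5.0]
tcp_pos: [0.6102, -0.1417, 0.1279]
eef_rot: [-180.0, -0.1, 142.6]
contact_force: [-4.4, 5.0, 4.4]
[ 4.700e+00  2.170e+01 -1.440e+01 -1.000e-01 -5.390e+01 -1.321e+02]
```

```bash
python3 -m pendant '[[[0,0,0,0,0,0,0.25],[0,0,0,0,0,0,0.25],[0,0,0,0,0,0,0.25],[0,0,0,0,0,-1,0.25],[0,0,0,0,0,-1,0.25],[0,0,0,0,0,-1,0.25],[0,0,0,0,0,-1,0.25],[0,0,0,0,0,-1,0.25]]]' | sed -n 2,5p
python3 -m pendant '[[[0,0,0,0,0,-1,0.25],[0,0,0,0,0,-1,0.25],[0,0,0,0,0,-1,0.25],[0,0,0,0,0,-1,0.25],[0,0,0,0,0,-1,0.25],[0,0,0,0,0,-1,0.25],[0,0,0,0,0,-1,0.25],[0,0,0,0,0,-1,0.25]]]' | sed -n 4p
python3 -m pendant '[[[0,0,0,0,0,-1,0.25],[0,0,0,0,0,-1,0.25],[0,0,0,0,0,-1,0.25],[0,0,0,0,0,-1,0.25],[0,0,0,0,0,-1,0.25],[0,0,0,0,0,-1,0.25],[0,0,0,0,0,-1,0.25],[0,0,0,0,0,-1,0.25]]]' | sed -n 4p
python3 -m pendant '[[[0,0,0,0,0,-1,0.25],[0,0,0,0,0,-1,0.25],[0,0,0,0,0,-1,0.25],[0,0,0,0,0,-1,0.25],[0,0,0,0,0,-1,0.25],[0,0,0,0,0,-1,0.25],[0,0,0,0,0,-1,0.25],[0,0,0,0,0,-1,0.25]]]' | sed -n 4p
python3 -m pendant '[[[0,0,0,0,0,-1,0.25],[0,0,0,0,0,-1,0.25],[0,0,0,0,0,-1,0.25],[0,0,0,0,0,-1,0.25],[0,0,0,0,0,-1,0.25],[0,0,0,0,0,-1,0.25],[0,0,0,0,0,-1,0.25],[0,0,0,0,0,-1,0.25]]]' | sed -n 4p
python3 -m pendant '[[[0,0,0,0,0,-1,0.25],[0,0,0,0,0,-1,0.25],[0,0,0,0,0,-1,0.25],[0,0,0,0,0,-1,0.25],[0,0,0,0,0,-1,0.25],[0,0,0,0,0,-1,0.25],[0,0,0,0,0,-1,0.25],[0,0,0,0,0,-1,0]]]' | sed -n 2,5p
python3 -m pendant '[[[-0.06,0,0,0,0,0,-1],[0,0,0,0,0,0,-1],[0,0,0,0,0,0,-1],[0,0,0,0,0,0,-1],[0,0,0,0,0,0,-1],[-0.007,0.195,0,0,0,1,-1],[-0.007,0.195,0,0,0,1,-1],[-0.007,0.195,0,0,0,1,-1]]]' | sed -n 2,6p
python3 -m pendant '[[[-0.007,0.195,0,0,0,1,-1],[-0.007,0.195,0,0,0,1,-1],[-0.007,0.195,0,0,0,1,-1],[-0.007,0.195,0,0,0,1,-1],[-0.007,0.195,0,0,0,1,-1],[-0.007,0.195,0,0,0,1,-1],[-0.007,0.195,0,0,0,1,-1],[-0.007,0.195,0,0,0,1,-1]]]' | sed -n 2,4p
python3 -m pendant '[[[-0.007,0.195,0,0,0,1,-1],[-0.007,0.195,0,0,0,1,-1],[-0.007,0.195,0,0,0,1,-1],[-0.007,0.195,0,0,0,1,-1],[-0.007,0.195,0,0,0,1,-1],[-0.007,0.195,0,0,0,1,-1],[-0.007,0.195,0,0,0,1,-1],[-0.007,0.195,0,0,0,1,-1]]]' | sed -n 2,4p
python3 -m pendant '[[[-0.007,0.195,0,0,0,1,-1],[-0.007,0.195,0,0,0,1,-1],[-0.007,0.195,0,0,0,1,-1],[-0.007,0.195,0,0,0,1,-1],[-0.007,0.195,0,0,0,1,-1],[-0.007,0.195,0,0,0,1,-1],[-0.007,0.195,0,0,0,1,-1],[-0.007,0.195,0,0,0,1,-1]]]' | sed -n 2,4p
```

```text
tcp_pos: [0.6113, -0.1423, 0.1278]
eef_rot: [-180.0, -0.0, 163.0]
contact_force: [1.0, 0.2, 0.4]
gripper_width: 0.0547
contact_force: [-0.7, 0.5, 0.4]
contact_force: [-0.4, 0.2, -0.7]
contact_force: [0.2, 1.2, 0.8]
contact_force: [-0.4, -0.2, 1.1]
tcp_pos: [0.6113, -0.1422, 0.1278]
eef_rot: [180.0, 0.0, -37.0]
contact_force: [-0.4, -1.0, -1.4]
gripper_width: 0.0509
tcp_pos: [0.6022, -0.1501, 0.128]
eef_rot: [-180.0, -0.0, -49.4]
contact_force: [1.3, 0.4, 0.2]
gripper_width: 0.014
gripper_force: 30.0
tcp_pos: [0.5744, -0.1628, 0.1279]
eef_rot: [-180.0, 0.0, -81.4]
contact_force: [2.5, 2.4, -1.0]
tcp_pos: [0.5441, -0.1588, 0.128]
eef_rot: [-179.9, 0.0, -113.4]
contact_force: [2.3, 0.8, -1.5]
tcp_pos: [0.5205, -0.1394, 0.128]
eef_rot: [-180.0, 0.1, -145.4]
contact_force: [4.0, -0.1, -4.8]
```

```bash
python3 -m pendant '[[[-0.007,0.195,0,0,0,1,-1],[-0.007,0.195,0,0,0,1,-1],[-0.007,0.195,0,0,0,1,-1],[-0.007,0.195,0,0,0,1,-1],[-0.007,0.195,0,0,0,1,-1],[-0.007,0.195,0,0,0,1,-1],[-0.007,0.195,0,0,0,1,-1],[0,0.08,0,0,0,0.4,-1]]]'
python3 -m pendant '[[[0,0.05,0,0,0,0.2,-1],[0,0,0,0,0,0,-1],[0,0,0,0,0,0,-1],[0,0,0,0,0,0,-1],[0,0,0,0,0,0,-1],[0,0,0,0,0,0,-1],[0,0,0,0,0,0,-1],[0,0,0,0,0,0,-1]]]'
```

```text
time_s: 101.8
tcp_pos: [0.5113, -0.1145, 0.128]
eef_rot: [-179.8, 0.1, -174.8]
contact_force: [10.4, -25.9, -14.4]
gripper_width: 0.0142
gripper_force: 30.6
time_s: 102.6
tcp_pos: [0.5114, -0.1146, 0.128]
eef_rot: [-179.8, 0.1, -175.5]
contact_force: [10.1, -21.3, -12.2]
gripper_width: 0.0143
gripper_force: 30.7
```

```bash
python3 -m pendant '[[[0,-0.1,0,0,0,0,1],[0,0,0,0,0,0,1],[0,0,0,0,0,0,1],[0,0,-1,0,0,0,1],[0,0,-1,0,0,0,1],[0,0,-1,0,0,-1,1],[0,0,-1,0,0,-1,1],[0,0,0,0,0,-1,1]]]'
python3 -m pendant '[[[0,0,0,0,0,-1,1],[0,0,0,0,0,-1,1],[0,0,0,0,0,-1,1],[0,0,0,0,0,-1,1],[0,0,0,0,0,-1,1],[0,0,0,0,0,-1,1],[0,0,0,0,0,-1,1],[0,0,0,0,0,-1,1]]]' | sed -n 3p
python3 -m pendant '[[[0,0,0,0,0,-1,1],[0,0,0,0,0,-1,1],[0,0,0,0,0,-1,1],[0,0,0,0,0,-1,1],[0,0,0,0,0,-1,1],[0,0,0,0,0,-1,1],[0,0,0,0,0,-1,1],[0,0,0,0,0,-1,1]]]' | sed -n 2,4p
python3 -m pendant '[[[0,0,0,0,0,-1,1],[0,0,0,0,0,-1,1],[0,0,0,0,0,-1,1],[0,0,0,0,0,-1,1],[0,0,0,0,0,-0.2,1],[0,0,0,0,0,0,1],[0,0,0,0,0,0,1],[0,0,0,0,0,0,1]]]' | sed -n 2,4p
python3 look.py 9 wrist side scene
python3 - <<'E'
from h import *
for n in ['side','scene']:
    f=cv2.imread(f'pics/{n}9.png')
    c=cap(n); P=pts(c); H,S,V=cv2.split(cv2.cvtColor(c['frame'],cv2.COLOR_BGR2HSV))
    m=(P[...,2]>.088)&(P[...,2]<.101)&(S<90)&(V>90)&(P[...,1]>-.15)&(P[...,1]<.3)&(P[...,0]>.4)&(P[...,0]<.85)
    nc,L,st,ce=cv2.connectedComponentsWithStats(m.astype(np.uint8))
    i=1+st[1:,4].argmax(); print(n,cv2.minAreaRect((P[L==i][:,:2]*1000).astype(np.float32)))
E
```

```text
time_s: 103.4
tcp_pos: [0.5115, -0.1133, 0.2111]
eef_rot: [-179.9, 0.3, -163.4]
contact_force: [-0.5, -0.5, 0.4]
gripper_width: 0.0728
gripper_force: 0.0
eef_rot: [180.0, 0.0, -131.4]
tcp_pos: [0.5099, -0.1132, 0.2081]
eef_rot: [-180.0, 0.0, -99.4]
contact_force: [0.7, 0.3, -0.1]
tcp_pos: [0.51, -0.1136, 0.208]
eef_rot: [-180.0, 0.0, -82.9]
contact_force: [-0.3, -0.0, 0.2]
[ 0.51   -0.1136  0.208 ] [-180.     0.   -82.9] -2
side pot 28 [276. 242.] mid [ 0.49   -0.0608  0.0402] z [0.031 0.05 ] circ [490.1 -61. ] 14.1
side ((484.7220153808594, 160.93431091308594), (81.89208221435547, 166.23733520507812), 6.016430854797363)
scene ((543.19140625, 92.64938354492188), (171.71041870117188, 312.2220153808594), 7.426295757293701)
```

View pics/scene9.png

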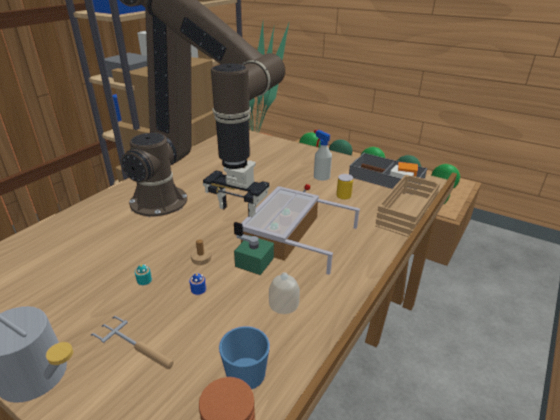

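The lid is back within 0.5 mm of its first measured place at (280,215), with the cacti under the glass and the crank grip at (238,229). Now I put the brake on.

```bash
python3 -m pendant '[[[-0.96,-0.175,0,0,0,0,1],[-0.96,-0.175,0,0,0,0,1],[-0.96,-0.175,0,0,0,0,1],[-0.96,-0.175,0,0,0,0,1],[-0.96,-0.175,0,0,0,0,1],[-0.96,-0.175,0,0,0,0,1],[-0.96,-0.175,0,0,0,0,1],[-0.96,-0.175,0,0,0,0,1]]]' | sed -n 2p
python3 -m pendant '[[[-0.96,-0.175,0,0,0,0,1],[-0.96,-0.175,0,0,0,0,1],[-0.96,-0.175,0,0,0,0,1],[-0.96,-0.175,0,0,0,0,1],[-0.96,-0.175,0,0,0,0,1],[-0.96,-0.175,0,0,0,0,1],[-0.96,-0.175,0,0,0,0,1],[-0.96,-0.175,0,0,0,0,1]]]' | sed -n 2p
python3 -m pendant '[[[-0.96,-0.175,0,0,0,0,1],[-0.96,-0.175,0,0,0,0,1],[-0.96,-0.175,0,0,0,0,1],[-0.96,-0.175,0,0,0,0,1],[-0.96,-0.175,0,0,0,0,1],[0,0,0.5,0,0,0,1],[0,0,0.5,0,0,0,1],[0,0,0,0,0,0,1]]]' 
python3 - <<'E'
from h import *
c=cap('wrist'); P=pts(c); H,S,V=cv2.split(cv2.cvtColor(c['frame'],cv2.COLOR_BGR2HSV))
m=((H<6)|(H>174))&(S>150)&(P[...,2]>.05)&(P[...,2]<.13)
print(np.percentile(P[m],[2,50,98],axis=0).round(3))
E
```

```text
tcp_pos: [0.5186, 0.043, 0.208]
tcp_pos: [0.5272, 0.1994, 0.208]
time_s: 108.45
tcp_pos: [0.5314, 0.2947, 0.1857]
eef_rot: [179.8, -0.1, -82.8]
contact_force: [0.4, -0.2, -0.1]
gripper_width: 0.0876
gripper_force: 0.0
[[0.523 0.284 0.095]
 [0.534 0.293 0.102]
 [0.544 0.305 0.106]]
```

```bash
python3 -m pendant '[[[0,-0.1,0.8,0,0,0,1],[0,0,0.8,0,0,0,1],[0,0,0.8,0,0,0,1],[0,0,0.8,0,0,0,1],[0,0,0.8,0,0,0,1],[0,0,0.8,0,0,0,0.3],[0,0,0,0,0,0,-0.1],[0,0,0,0,0,0,-0.1]]]' 20
python3 -m pendant '[[[0,0,0,0,0,0,-0.1],[0,0.6,0,0,0,0,-0.1],[0,0.7,0,0,0,0,-0.1],[0,0.7,0,0,0,0,-0.1],[0,0.7,0,0,0,0,-0.1],[0,0.7,0,0,0,0,-0.1],[0,0.6,0,0,0,0,-0.1],[0,0,0,0,0,0,-0.1]]]'
```

```text
time_s: 109.3
tcp_pos: [0.5347, 0.2955, 0.0925]
eef_rot: [-180.0, -0.0, -82.8]
contact_force: [-0.2, 0.6, -0.8]
gripper_width: 0.0689
gripper_force: 0.0
time_s: 110.1
tcp_pos: [0.4542, 0.2859, 0.0926]
eef_rot: [-179.9, 0.0, -82.7]
contact_force: [0.8, -1.3, 2.1]
gripper_width: 0.0398
gripper_force: 0.7
```

```bash
python3 -m pendant '[[[0,0.1,0,0,0,0,-0.1],[0,0.1,0,0,0,0,-0.1],[0,0,0,0,0,0,-0.1],[0,-0.2,0,0,0,0,0],[0,0,0,0,0,0,0.6],[0,0,0,0,0,0,1],[0,0,-0.7,0,0,0,1],[0,0,-1,0,0,0,1]]]'
python3 -m pendant '[[[0,0,-1,0,0,0,1],[0,0,-1,0,0,0,1],[0,0,-1,0,0,0,1],[0,0,-1,0,0,0,1],[0,0,0,0,0,0,1],[0,0,0,0,0,0,1],[0,0,0,0,0,0,1],[0,0,0,0,0,0,1]]]' 
python3 - <<'E'
from h import *
for n in ['wrist','scene']:
    c=cap(n); P=pts(c); H,S,V=cv2.split(cv2.cvtColor(c['frame'],cv2.COLOR_BGR2HSV))
    cv2.imwrite(f'pics/{n}10.png',c['frame'])
    if n=='wrist':
        m=((H<6)|(H>174))&(S>150)&(P[...,2]>.05)&(P[...,2]<.13)
        print(np.percentile(P[m],[2,50,98],axis=0).round(3))
E
python3 look.py 11 side
```

```text
time_s: 110.9
tcp_pos: [0.4539, 0.2849, 0.1249]
eef_rot: [179.8, -0.1, -82.8]
contact_force: [-0.1, 0.5, 0.3]
gripper_width: 0.0703
gripper_force: 0.0
time_s: 111.7
tcp_pos: [0.4546, 0.2854, 0.205]
eef_rot: [179.9, -0.1, -82.8]
contact_force: [0.2, -0.0, -0.6]
gripper_width: 0.0874
gripper_force: 0.0
[[0.447 0.274 0.096]
 [0.458 0.284 0.102]
 [0.468 0.295 0.106]]
[0.4548 0.2855 0.2052] [ 1.799e+02 -1.000e-01 -8.280e+01] -46
side pot 28 [275. 242.] mid [ 0.4884 -0.0599  0.0409] z [0.031 0.05 ] circ [487.9 -56.8] 16.0
```

View pics/side11.png

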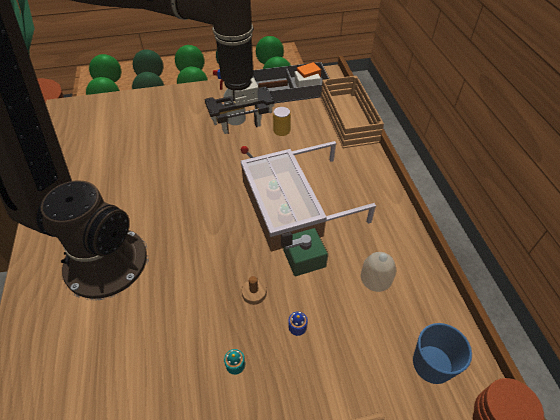

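The lid is shut over both cacti (pots at about (272,188) and (285,212)). The ball is back towards the robot at (244,150), 2 mm past where it was first measured. No terracotta pots remain on the bench, so I hand in.

```bash
python3 -c "
from h import *
print(r.close_job())"
```

```text
the job is handed in; nothing more can be done
None
```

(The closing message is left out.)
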